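# Build the soldering hearth for a napkin ring

## Robot

A 7-joint arm with a two-finger parallel gripper is mounted at the origin on the work surface. World frame = base frame: x ahead of the robot, y to its left, z up, the work surface at z = 0. Lengths are in m, angles in rad, forces in N, time in s.
With the tool pointing down it reaches from about 0.4 to 0.85 m from the base axis. Payload 10.4 kg.
Tool frame: the origin (TCP) lies at the very end of the fingers, on their centre line; the grasp point (between the pads) lies 19 mm behind it (r.pinch_z is the distance from the TCP to the grasp point, in m); z points along the fingers, y is the line along which they close (so a half turn about z gives the same grasp; the last joint's range is limited). The gripper opens to 87 mm and grips with 3 to 60 N. Pads are 19 mm wide; open, the fingers measure 117 mm over their backs; the gripper's body (75 mm by 190 mm) begins 51 mm behind the grasp point.
Start: joints at [1.215, 0.332, -0.065, 1.46, 0.022, 1.35, -0.088], TCP at [0.204, -0.591, 0.223] pointing down, gripper open.
Joint ranges: [-2.6, 2.6], [-0.5, 2.12], [-1.47, 1.34], [0.16, 2.42], [-1.27, 4.41], [0.06, 2.06], [-2.6, 2.6]. Speed limits (rad/s): [2.22, 2.22, 2.79, 2.79, 3.14, 3.14, 3.14].

## Interface

Orientations are given as a unit quaternion [x, y, z, w].
In Python, from bench import r, camera gives the robot as it stands. The module is installed in compiled form; this text tells all that it offers.
- The arm moves only by the shell command python3 -m pendant 'ROWS' [FORCE]. ROWS is JSON, a list of rows, each an object with "dp": the shift along the tool's x, y, z as a fraction of full scale, a list of three; "rotation": the turn, a rotation vector about the tool's x, y, z as a fraction of full scale, a list of three; "jaw": the opening, from 0 (shut) to 1 (fully open). A call has 1 to 8 rows; each row is the pose to reach, as a shift and turn from the pose commanded when the call began, along the tool's axes at that moment, turning the shorter way round; what a row does not reach only later rows make up. Full scale, the value 1, is 0.15 m for a shift and 2 pi rad for a turn. A row lasts 1/8 s, in which the tool goes at most 62.5 mm and 10.7 degrees, less where a joint would pass 70% of its speed; a pose out of reach is approached as far as the arm can. A call with a number of a shift or a turn outside -1 to 1 is refused whole. A call with a gripper value outside its range is refused whole. The fingers move at their own pace and stop on an object; FORCE is the grip in N (left out, the last holds). Time passes only in rows, so rows that repeat a pose let the fingers close. It gives the time, the measured TCP pose, the force, the opening and the grip force at its end, in the units of the state.
- r.read_state(): the state, without advancing time (a new reading comes with each control period).
- camera(name): name is "side" or "top"; returns a dict with "image" (384x512x3 uint8, red, green, blue), "z_map" (384x512 float32, m along the optical axis (not along the pixel's ray), 0 where there is no reading), "mtx" (3x3 intrinsics, pixels), "T" (4x4, takes a point from camera to world coordinates). Camera axes: x right, y down, z forward; pixel columns grow to the right and rows downward; lengths in m; the calibration is good to about 2 mm. A picture is of the moment at which its call begins.
- r.close_job(): hands the job in; it is judged then, once.
The state is a dict: "time": time; "joint_positions": joint angles; "joint_vel": joint speeds; "joint_torque": joint torques, N m; "ee_pos": TCP position; "eef_rot": TCP orientation; "ft_force": force on the tool from outside, world axes, zero at the start; "torque": the same for the moment, N m; "width": finger opening in m; "grip_force": force on a finger pad.
Only numpy, scipy, OpenCV 4.12 (cv2) and the standard library are available. Lean on these libraries where they do the work, as an engineer would, in place of code of your own. Each camera call takes 0.05 s, during which the arm holds its last target. There are 200 camera calls.

## Task

Build the soldering hearth: lay the charcoal block in the middle of the soldering board, square to it with its long sides front to back, stand the silver napkin ring upright on the middle of the block, and stand the two firebricks on edge on the board as heat reflectors, square to it, flush with its edge and centred on that edge: the long one along the back (away from the robot), the short one along the side that is away from the torch. Stand the flux jar on the table in the shelter of the short brick: just off the board on that same side, level with the middle of the edge and 3 cm clear of it. Leave the hammer, pliers and steel bench block where they lie.

Things in the scene. Friction and masses are not known exactly. Their poses are not given: they have to be found in the camera images.
- board: Soldering board: flat pale grey mineral board with a brown scorch mark in its middle, fixed to the table, 180 (along its x) x 200 (along its y) x 12 mm thick. Origin at the centre of its underside, on the table; its top is at z = 12 mm. Its x axis points to its back edge (roughly away from the robot, within 0.25 rad), its y axis to its left edge.
- charcoal: Charcoal soldering block, black, bound with two iron wires: 80 (along its x) x 60 (along its y) x 30 mm high, 80 g. Lies flat on the table at the start; origin at the centre of its underside, z up.
- napkin_ring: Silver napkin ring: plain wide round band, 44 mm outside and 38 mm inside diameter, 28 mm high, 60 g, standing upright on the table (axis vertical). Origin at the centre of its lower end, on the axis.
- long_brick: Long cream-white firebrick, standing on edge: 180 long (along its x) x 32 thick (along its y) x 64 mm high, 270 g. Origin at the centre of its underside, z up.
- short_brick: Short cream-white firebrick, standing on edge: 100 long (along its x) x 32 thick (along its y) x 64 mm high, 150 g. Origin at the centre of its underside, z up.
- flux_jar: Flux jar: small closed white plastic jar, 44 mm diameter, 55 mm high with its lid, 90 g, standing on the table. Origin at the centre of its underside.
- torch: Hand gas torch parked upright on its blue canister (66 mm diameter on a 90 mm black foot), brass and steel burner on top, about 205 mm high; fixed. It stands beyond the board, to its left or to its right. Origin at the centre of its foot.
- bench_block: Bystander: square steel bench block 60 x 60 x 20 mm, lying loose on the table. Origin at the centre of its underside. To be left alone.
- pliers: Bystander: flat-nose pliers with one red and one black handle, about 150 mm long along its x and 13 mm high, lying loose between robot and board. Origin on the table near the middle of the tool. To be left alone.
- hammer: Bystander: small hammer with a wooden handle, 200 mm long along its x, lying loose between robot and board. Origin on the table near the middle of the tool. To be left alone.
There are look-alikes about, which are no part of the job. There is more than one size of the flux_jar; the one meant has the size given above.

How it is judged:
By the outcome, as a careful person would: the job done as asked, in the order asked, and still so for the second after the job is handed in, with the robot touching nothing.
It also fails if it takes over 128 s, if anything falls off the work surface, if the arm or the gripper's body presses on something with over 40 N, if the wrist force passes 120 N, or if a joint passes its speed limit or range.

## Working session

There is one attempt and no reset: what is moved stays moved. The work goes in short steps, Python scripts to look and compute and a shell command to move; the robot and the scene stay as the last step left them, time stands still between calls to the robot, and variables do not carry over. Pictures are saved under pics/ and viewed, at most 14 in all, crops included, and the job is handed in when it is done.

```bash
mkdir -p pics; python3 - <<'E'
from bench import r,camera
import cv2,numpy as np
for n in("top","side"):
    c=camera(n); np.savez(n+"0.npz",**c); cv2.imwrite(f"pics/{n}0.png",cv2.resize(c["image"][:,:,::-1],(800,600)))
    print(n,c["mtx"].round(1).tolist(),c["T"].round(3).tolist())
s=r.read_state();print(s["time"],s["ee_pos"],s["eef_rot"],s["width"])
E
```

```text
top [[396.9, 0.0, 258.2], [0.0, 396.9, 186.9], [0.0, 0.0, 1.0]] [[-0.023, -0.985, 0.17, 0.33], [-1.0, 0.023, -0.002, 0.019], [-0.002, -0.17, -0.986, 1.267], [0.0, 0.0, 0.0, 1.0]]
side [[450.5, 0.0, 252.2], [0.0, 450.5, 187.5], [0.0, 0.0, 1.0]] [[-0.95, -0.202, 0.238, 0.227], [-0.312, 0.584, -0.75, 0.937], [0.013, -0.786, -0.618, 0.798], [0.0, 0.0, 0.0, 1.0]]
0.1 [ 0.20408817 -0.59037429  0.22184659] [ 9.86182771e-01  1.65659740e-01 -1.21430158e-04 -6.15422622e-04] 0.08715271196672833
```

View pics/top0.png

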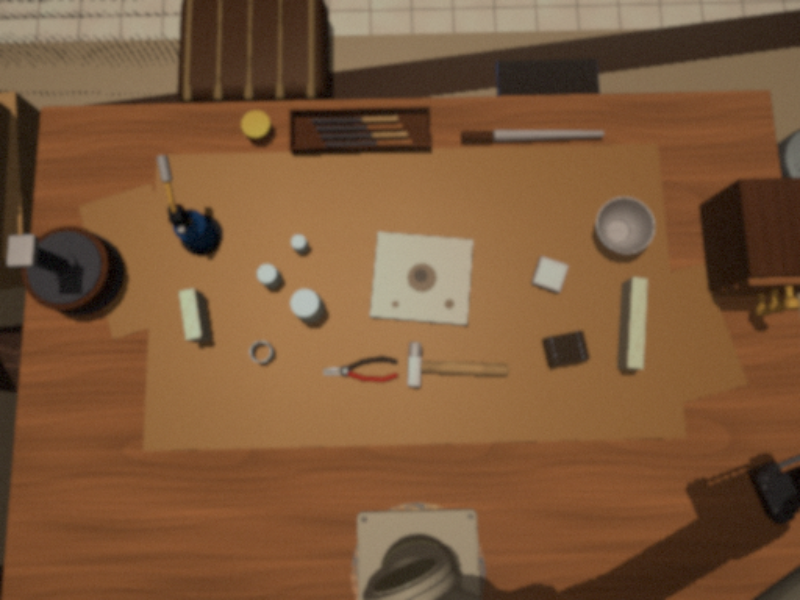

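View pics/side0.png

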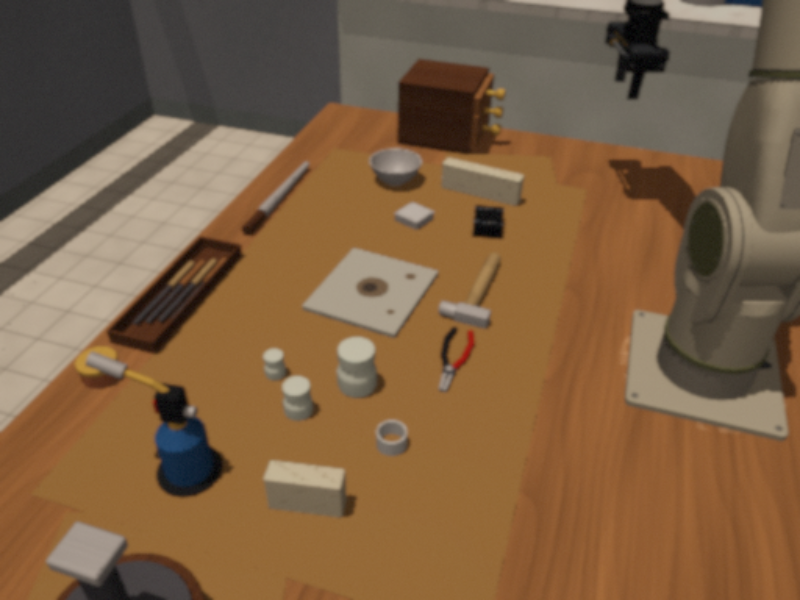

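The top view (800x600 picture) shows the board at (422,278) and the torch at (200,230), which is on the board's left, so the short brick and the jar go on the right. The long brick is at (636,323), the short brick at (191,315), the charcoal at (566,349) and the ring at (261,352). The decoys and bystanders are the bench block at (550,275), bowl at (625,227), hammer and pliers.

Jar candidates are small (299,243), mid (267,274) and large (305,305). I'll measure these next.

```bash
cat > h.py <<'E'
import numpy as np,cv2
from scipy.spatial.transform import Rotation as R
from bench import r,camera
def rays(c,uv,z):
    uv=np.asarray(uv,float).reshape(-1,2)
    d=np.c_[uv,np.ones(len(uv))]@np.linalg.inv(c["mtx"]).T@c["T"][:3,:3].T
    o=c["T"][:3,3]; return (o+d*((z-o[2])/d[:,2])[:,None])[:,:2]
def cloud(c):
    h,w=c["z_map"].shape; u,v=np.meshgrid(np.arange(w),np.arange(h))
    p=np.stack([u,v,np.ones_like(u)],-1)@np.linalg.inv(c["mtx"]).T*c["z_map"][...,None]
    return p@c["T"][:3,:3].T+c["T"][:3,3]
def rect(p):  # centre mm, long-side, short-side mm, angle of long side deg in (-90,90]
    (x,y),(w,h),a=cv2.minAreaRect((np.asarray(p)*1000).astype(np.float32))
    if w<h: w,h,a=h,w,a+90
    return np.round([x,y,w,h,(a+90)%180-90],1)
def go(x,y,z,yaw):  # mm, deg of the tool's x axis; prints dp and rot-z in pendant units
    s=r.read_state(); q=R.from_quat(s["eef_rot"]); 
    d=q.inv().apply(np.array([x,y,z])/1000-s["ee_pos"])/.15
    X=q.apply([1,0,0]); cur=np.degrees(np.arctan2(X[1],X[0]))
    t=R.from_euler("ZX",[yaw,180],degrees=True); rv=(q.inv()*t).as_rotvec()/(2*np.pi)
    print("t",round(s["time"],2),"pos",(s["ee_pos"]*1000).round(1),"yaw",cur.round(2),"dp",d.round(4),"rot",rv.round(4),"w",round(s["width"]*1000,1),"grip",round(float(s["grip_force"]),1))
E
cat > m.py <<'E'
import sys
from h import *
c=camera("top"); P=cloud(c); H=P[...,2]
roi=(P[...,0]>.15)&(P[...,0]<.85)&(abs(P[...,1])<.6)
m=((H>.006)&roi).astype(np.uint8)
n,l,st,ce=cv2.connectedComponentsWithStats(m,connectivity=4)
for i in range(1,n):
    if st[i,4]<15: continue
    k=l==i; z=np.percentile(H[k],90); t=k&(abs(H-z)<.006)
    v,u=np.nonzero(t); col=c["image"][t].mean(0).round()
    print(ce[i].round(),"n",t.sum(),"z",(z*1000).round(1),"rect",rect(rays(c,np.c_[u,v],np.median(H[t]))),"mean",(P[t][:,:2].mean(0)*1000).round(1),col)
E
python3 m.py; python3 - <<'E'
from h import *
c=camera("top");a=c["image"]
cv2.imwrite("pics/crop1.png",cv2.resize(a[140:230,100:330,::-1],(800,313),interpolation=cv2.INTER_CUBIC))
go(500,0,300,0)
E
```

```text
[121. 139.] n 74 z 192.2 rect [752.2 445.5  50.7  18.8  12.9] mean [748.7 444.2] [124. 108.  94.]
[401. 143.] n 220 z 49.9 rect [ 668.7 -437.9  117.8  114.8   88.6] mean [ 674.6 -445.5] [124. 107.  93.]
[270. 177.] n 2909 z 16.4 rect [576.9 -22.1 199.4 180.2  83.7] mean [577.  -22.2] [175. 165. 142.]
[192. 155.] n 66 z 45.5 rect [651.6 228.7  28.8  26.2  88.6] mean [652.2 228.2] [173. 173. 163.]
[ 73. 172.] n 35 z 73.6 rect [600.1 596.6  47.    6.2   3.3] mean [601.4 597.1] [38. 19. 11.]
[352. 175.] n 298 z 24.3 rect [ 576.8 -284.8   60.4   59.6  -20.5] mean [ 576.3 -285.5] [172. 165. 150.]
[172. 176.] n 113 z 58.6 rect [585.2 288.3  38.3  34.3   0.7] mean [584.8 288.3] [175. 178. 169.]
[405. 207.] n 559 z 67.3 rect [ 468.7 -437.1  179.    33.4   -7.8] mean [ 468.8 -437.9] [169. 163. 129.]
[124. 201.] n 316 z 67.3 rect [505.6 434.5  98.5  33.2  11.2] mean [504.6 434.7] [172. 175. 144.]
[197. 195.] n 234 z 81.4 rect [519.3 208.9  53.3  52.5 -45.4] mean [519.8 208.4] [178. 182. 175.]
[362. 222.] n 446 z 33.8 rect [ 423.5 -305.5   79.6   59.9  -80. ] mean [ 423.4 -306. ] [62. 48. 36.]
[167. 224.] n 43 z 31.1 rect [430.9 304.5  40.8  40.5   0.8] mean [431.7 306.2] [135. 118. 100.]
[286. 234.] n 488 z 29.0 rect [397.1 -88.6 198.9  83.6  88.7] mean [392.  -63.4] [154. 129. 100.]
[233. 236.] n 250 z 15.0 rect [394.5 106.7 147.7  50.   88.7] mean [390.8 102.1] [122.  79.  61.]
[497. 311.] n 625 z 337.5 rect [ 184.4 -521.3   68.4   62.6    4.4] mean [ 185.8 -519.8] [31. 27. 25.]
[508. 367.] n 21 z 631.3 rect [ 152.1 -353.5    7.5    6.    82.6] mean [ 151.6 -353.9] [56. 49. 39.]
t 0.2 pos [ 204.1 -590.5  222.1] yaw 19.07 dp [ 3.1503 -3.0767 -0.5171] rot [-0.0001  0.      0.053 ] w 86.8 grip 0.0
```

View pics/crop1.png

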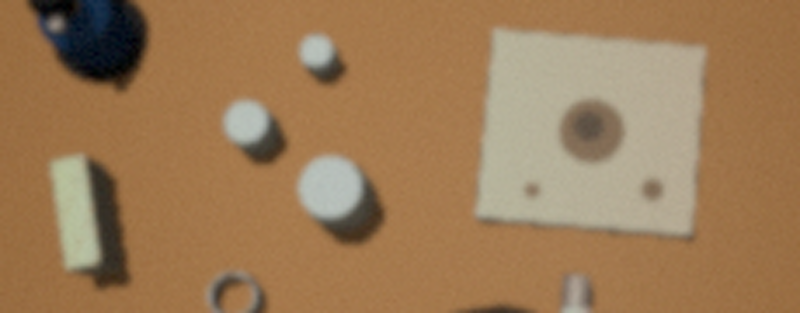

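Jar candidates by measured height and diameter: small ~42 mm high (native px 192,155), mid ~55 mm high and ~42 mm diameter (172,176), large ~78 mm high (197,195). The crop agrees, so the mid jar is the one meant, at (585,288). Next: fit the board precisely in both views.

```bash
cat >> h.py <<'E'
def board(c,seed):
    a=c["image"].astype(int); P=cloud(c)
    m=((a.min(2)>95)&(a[...,0]-a[...,2]<75)&(np.hypot(P[...,0]-.577,P[...,1]+.022)<.16)&(P[...,2]<.03)).astype(np.uint8)
    cs,_=cv2.findContours(m,cv2.RETR_EXTERNAL,cv2.CHAIN_APPROX_NONE)
    k=max(cs,key=cv2.contourArea).reshape(-1,2); p=rays(c,k,.012)
    b=cv2.boxPoints(cv2.minAreaRect((p*1000).astype(np.float32)));out=[]
    for i in range(4):
        A,B=b[i],b[(i+1)%4]; L=np.linalg.norm(B-A); e=(B-A)/L; q=p*1000-A
        s=q@e; t=abs(q[:,0]*e[1]-q[:,1]*e[0]); k=(s>.1*L)&(s<.9*L)&(t<8)
        vx,vy,x,y=cv2.fitLine((p[k]*1000).astype(np.float32),cv2.DIST_HUBER,0,.01,.01).ravel(); out.append((vx,vy,x,y))
    C=[]
    for i in range(4):
        a,b2=out[i-1],out[i]; M=np.array([[a[0],-b2[0]],[a[1],-b2[1]]]); s=np.linalg.solve(M,[b2[2]-a[2],b2[3]-a[3]])
        C.append([a[2]+s[0]*a[0],a[3]+s[0]*a[1]])
    C=np.array(C); print("centre",C.mean(0).round(1),"sides",[round(float(np.linalg.norm(C[i]-C[i-1])),1) for i in range(4)],
     "angles mod90",[round((float(np.degrees(np.arctan2(o[1],o[0])))+45)%90-45,2) for o in out]); return C
E
python3 - <<'E'
from h import *
for n in("top","side"):
    c=camera(n); print(n); board(c,0)
c=camera("side");P=cloud(c);H=P[...,2]
print("table z",np.median(H[(abs(P[...,0]-.5)<.02)&(abs(P[...,1]-.02)>.12)&(abs(P[...,1])<.2)]))
m=((H>.006)&(P[...,0]>.15)&(P[...,0]<.75)&(abs(P[...,1])<.5)).astype(np.uint8)
n,l,st,ce=cv2.connectedComponentsWithStats(m,connectivity=4)
for i in range(1,n):
    if st[i,4]<60: continue
    k=l==i; z=np.percentile(H[k],92); t=k&(abs(H-z)<.006); v,u=np.nonzero(t)
    print(ce[i].round(),"z",(z*1000).round(1),rect(rays(c,np.c_[u,v],np.median(H[t]))))
E
```

```text
top
centre [576.8 -21. ] sides [199.4, 178.6, 199.7, 180.5] angles mod90 [-6.14, -6.56, -6.07, -6.03]
side
centre [574.  -19.7] sides [200.8, 177.9, 200.2, 179.2] angles mod90 [-5.99, -6.53, -6.18, -6.15]
table z 0.0002940346174608588
[406.  37.] z 333.7 [ 196.3 -499.    32.7   26.1  -86.7]
[253. 105.] z 47.9 [ 663.7 -435.4  127.8  114.4  -70.3]
[309. 115.] z 63.4 [ 464.2 -432.7  180.7   44.1   -7.7]
[265. 137.] z 20.9 [ 572.9 -282.4   65.2   62.6   70.5]
[312. 141.] z 30.6 [ 419.1 -303.2   87.3   60.3  -78.8]
[238. 186.] z 12.9 [572.6 -19.3 205.  181.5  83.8]
[303. 190.] z 25.8 [372.7 -79.1 202.6  85.6  74.1]
[290. 228.] z 11.9 [384.2 107.9 150.9  51.2 -84.4]
[228. 234.] z 77.2 [516.1 212.9  58.5  54.1 -71. ]
[175. 232.] z 41.0 [647.8 229.8  34.6  30.  -44.1]
[112. 275.] z 175.7 [720.3 444.8  61.1  20.8  -7. ]
[190. 254.] z 54.6 [580.6 290.1  40.8  38.8 -32.5]
[250. 279.] z 27.4 [428.  305.2  45.8  42.3 -71.2]
[195. 312.] z 63.9 [501.3 436.9  99.9  34.4  10.4]
```

```bash
python3 -m pendant '[{"dp":[0.995,-0.664,0],"rotation":[0,0,0],"jaw":1},{"dp":[0.995,-0.664,0],"rotation":[0,0,0],"jaw":1},{"dp":[0.995,-0.664,0],"rotation":[0,0,0],"jaw":1},{"dp":[0.995,-0.664,0],"rotation":[0,0,0],"jaw":1},{"dp":[0.995,-0.664,0],"rotation":[0,0,0],"jaw":1}]' 15
python3 -m pendant '[{"dp":[0.995,-0.664,0],"rotation":[0,0,0],"jaw":1},{"dp":[0.995,-0.664,0],"rotation":[0,0,0],"jaw":1},{"dp":[0.995,-0.664,0],"rotation":[0,0,0],"jaw":1},{"dp":[0.995,-0.664,0],"rotation":[0,0,0],"jaw":1},{"dp":[0.995,-0.664,0],"rotation":[0,0,0],"jaw":1}]'
python3 -m pendant '[{"dp":[0,0,0.5],"rotation":[0,0,-0.2264],"jaw":1},{"dp":[0,0,0.5],"rotation":[0,0,-0.2264],"jaw":1},{"dp":[0,0,0.5],"rotation":[0,0,-0.2264],"jaw":1},{"dp":[0,0,0.5],"rotation":[0,0,-0.2264],"jaw":1},{"dp":[0,0,0.5],"rotation":[0,0,-0.2264],"jaw":1},{"dp":[0,0,0.5],"rotation":[0,0,-0.2264],"jaw":1},{"dp":[0,0,0.5],"rotation":[0,0,-0.2264],"jaw":1},{"dp":[0,0,0.5],"rotation":[0,0,-0.2264],"jaw":1}]'
python3 -c "
from h import *
go(421,-304,5,100.5);print(r.read_state()['joint_positions'])"
```

```text
time: 0.98
ee_pos: [0.3122, -0.4484, 0.2227]
eef_rot: [0.986, 0.165, -0.0, 0.0]
ft_force: [-0.7, -0.6, 0.1]
width: 0.0872
grip_force: 0.0
time: 1.6
ee_pos: [0.4203, -0.3067, 0.2224]
eef_rot: [0.986, 0.164, -0.0, 0.0]
ft_force: [-0.9, -1.4, 0.5]
width: 0.0869
grip_force: 0.0
time: 2.6
ee_pos: [0.4197, -0.3074, 0.1474]
eef_rot: [0.639, 0.769, -0.0, -0.0]
ft_force: [0.5, 0.5, -0.4]
width: 0.0867
grip_force: 0.0
t 2.6 pos [ 419.7 -307.4  147.4] yaw 100.6 dp [0.0208 0.0131 0.949 ] rot [-0.0001  0.      0.0003] w 86.7 grip 0.0
[ 0.9388782   0.19081181 -0.43567434  1.81379595  0.08812223  1.15618815
  0.6595762 ]
```

```bash
python3 -m pendant '[{"dp":[0.02,0.013,0.4],"rotation":[0,0,0],"jaw":1},{"dp":[0.02,0.013,0.75],"rotation":[0,0,0],"jaw":1},{"dp":[0.02,0.013,0.9],"rotation":[0,0,0],"jaw":1},{"dp":[0.02,0.013,0.949],"rotation":[0,0,0],"jaw":1},{"dp":[0.02,0.013,0.949],"rotation":[0,0,0],"jaw":1}]' 15
python3 -m pendant '[{"dp":[0,0,0],"rotation":[0,0,0],"jaw":0},{"dp":[0,0,0],"rotation":[0,0,0],"jaw":0},{"dp":[0,0,0],"rotation":[0,0,0],"jaw":0},{"dp":[0,0,0],"rotation":[0,0,0],"jaw":0},{"dp":[0,0,0],"rotation":[0,0,0],"jaw":0},{"dp":[0,0,0],"rotation":[0,0,0],"jaw":0}]' 15
python3 -c "
from h import *
go(575,-20.4,120,173.85)"; python3 m.py | grep '^\[362\|^\[36'
```

```text
time: 3.22
ee_pos: [0.4222, -0.3029, 0.0055]
eef_rot: [0.64, 0.769, -0.0, 0.0]
ft_force: [0.6, 0.2, 1.0]
width: 0.0872
grip_force: 0.0
time: 3.98
ee_pos: [0.4226, -0.3019, 0.0056]
eef_rot: [0.639, 0.769, -0.0, 0.0]
ft_force: [-2.0, 0.7, 5.4]
width: 0.0601
grip_force: 15.0
t 3.98 pos [ 422.6 -301.9    5.6] yaw 100.57 dp [ 1.6579  1.3426 -0.7636] rot [-1.000e-04  1.000e-04 -2.036e-01] w 60.1 grip 15.0
```

```bash
python3 -m pendant '[{"dp":[0,0,-0.3],"rotation":[0,0,0],"jaw":0},{"dp":[0,0,-0.7],"rotation":[0,0,-0.03],"jaw":0},{"dp":[0,0,-0.8],"rotation":[0,0,-0.06],"jaw":0},{"dp":[0,0,-0.8],"rotation":[0,0,-0.09],"jaw":0},{"dp":[0,0,-0.8],"rotation":[0,0,-0.12],"jaw":0},{"dp":[0,0,-0.8],"rotation":[0,0,-0.15],"jaw":0},{"dp":[0,0,-0.8],"rotation":[0,0,-0.18],"jaw":0},{"dp":[0,0,-0.8],"rotation":[0,0,-0.2036],"jaw":0}]'
python3 -m pendant '[{"dp":[-0.407,0.987,0],"rotation":[0,0,0],"jaw":0},{"dp":[-0.407,0.987,0],"rotation":[0,0,0],"jaw":0},{"dp":[-0.407,0.987,0],"rotation":[0,0,0],"jaw":0},{"dp":[-0.407,0.987,0],"rotation":[0,0,0],"jaw":0}]'
python3 -m pendant '[{"dp":[-0.407,0.987,0],"rotation":[0,0,0],"jaw":0},{"dp":[-0.407,0.987,0],"rotation":[0,0,0],"jaw":0},{"dp":[-0.407,0.987,0],"rotation":[0,0,0],"jaw":0},{"dp":[-0.407,0.987,0],"rotation":[0,0,0],"jaw":0},{"dp":[-0.407,0.987,0],"rotation":[0,0,0],"jaw":0}]'
python3 -c "
from h import *
go(575.4,-20.4,18.5,173.85)
for n in('top','side'):
  c=camera(n);P=cloud(c);m=(P[...,2]>.06)&(np.hypot(P[...,0]-.575,P[...,1]+.02)<.07)&(P[...,2]<.16)
  cv2.imwrite(f'pics/{n}1.png',cv2.resize(c['image'][80:280,150:420,::-1],(800,593)))"
```

```text
time: 5.03
ee_pos: [0.4226, -0.3014, 0.1249]
eef_rot: [0.051, 0.999, 0.0, -0.0]
ft_force: [0.8, -0.1, -0.7]
width: 0.0601
grip_force: 15.0
time: 5.52
ee_pos: [0.5003, -0.1574, 0.1252]
eef_rot: [0.051, 0.999, 0.001, 0.0]
ft_force: [-0.2, -0.4, -0.3]
width: 0.0603
grip_force: 15.0
time: 6.15
ee_pos: [0.5752, -0.022, 0.1248]
eef_rot: [0.054, 0.999, -0.0, -0.0]
ft_force: [-1.1, -0.2, -0.7]
width: 0.0599
grip_force: 15.0
t 6.15 pos [575.2 -22.  124.8] yaw 173.78 dp [-6.000e-04  1.100e-02  7.083e-01] rot [-0.0001 -0.0001 -0.0002] w 59.9 grip 15.0
```

View pics/side1.png

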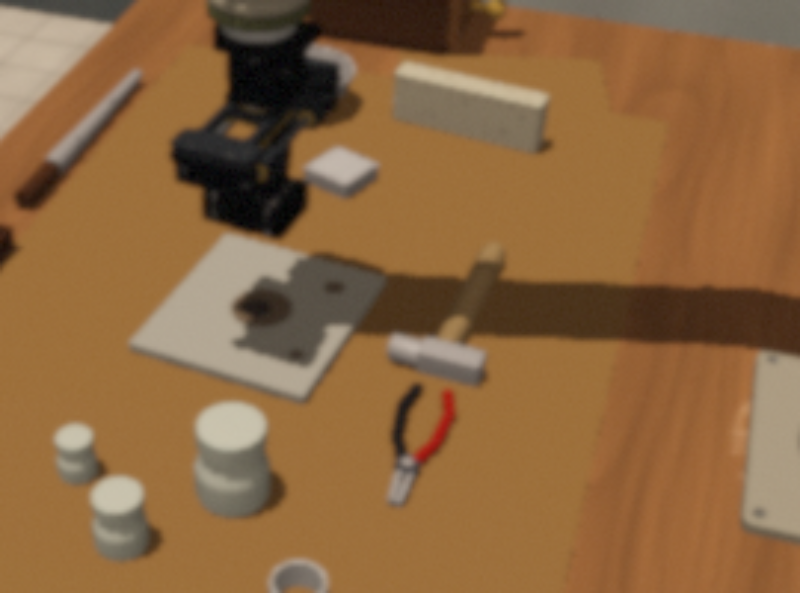

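The side crop shows the charcoal held in the gripper at about (255,205), above the board. I'll lower it, release and check its position relative to the board.

```bash
python3 -m pendant '[{"dp":[0,0.011,0.3],"rotation":[0,0,0],"jaw":0},{"dp":[0,0.011,0.55],"rotation":[0,0,0],"jaw":0},{"dp":[0,0.011,0.66],"rotation":[0,0,0],"jaw":0},{"dp":[0,0.011,0.7],"rotation":[0,0,0],"jaw":0},{"dp":[0,0.011,0.71],"rotation":[0,0,0],"jaw":0},{"dp":[0,0.011,0.71],"rotation":[0,0,0],"jaw":0}]'
python3 -m pendant '[{"dp":[0,0,0],"rotation":[0,0,0],"jaw":1},{"dp":[0,0,0],"rotation":[0,0,0],"jaw":1},{"dp":[0,0,0],"rotation":[0,0,0],"jaw":1},{"dp":[0,0,0],"rotation":[0,0,0],"jaw":1},{"dp":[0,0,-0.3],"rotation":[0,0,0],"jaw":1},{"dp":[0,0,-0.9],"rotation":[0,0,0],"jaw":1},{"dp":[0,0,-0.9],"rotation":[0,0,0],"jaw":1}]'
python3 -m pendant '[{"dp":[0,1,0],"rotation":[0,0,0.03],"jaw":1},{"dp":[0,1,0],"rotation":[0,0,0.06],"jaw":1},{"dp":[0,1,0],"rotation":[0,0,0.09],"jaw":1},{"dp":[0,1,0],"rotation":[0,0,0.12],"jaw":1},{"dp":[0,1,0],"rotation":[0,0,0.15],"jaw":1},{"dp":[0,1,0],"rotation":[0,0,0.18],"jaw":1},{"dp":[0,1,0],"rotation":[0,0,0.21],"jaw":1},{"dp":[0,1,0],"rotation":[0,0,0.23],"jaw":1}]'
cat >> h.py <<'E'
def rel(c,zlo,zhi,ztop,xy,rad=.13,bc=None,yaw=-6.15):  # top-face rect in board frame (mm)
    P=cloud(c); m=(P[...,2]>zlo)&(P[...,2]<zhi)&(np.hypot(P[...,0]-xy[0]/1e3,P[...,1]-xy[1]/1e3)<rad)
    n,l,st,_=cv2.connectedComponentsWithStats(m.astype(np.uint8)); m=l==1+np.argmax(st[1:,4])
    v,u=np.nonzero(m); q=rect(rays(c,np.c_[u,v],ztop)); d=q[:2]-bc
    a=np.radians(yaw); print("world",q,"board-frame",np.round([d[0]*np.cos(a)+d[1]*np.sin(a),-d[0]*np.sin(a)+d[1]*np.cos(a)],1),"ang",round(q[4]-yaw,1))
E
python3 - <<'E'
from h import *
go(429.5,305,140,83)
for n,b,o in(("top",[576.8,-21],.0035),("side",[574,-19.7],0)):
    c=camera(n); rel(c,.036+o,.05+o,.042,(575,-20),.07,np.array(b))
    if n=="top": cv2.imwrite('pics/top2.png',cv2.resize(c['image'][110:260,90:420,::-1],(800,364)))
E
```

```text
time: 7.0
ee_pos: [0.5766, -0.0187, 0.0198]
eef_rot: [0.054, 0.999, -0.0, 0.001]
ft_force: [-0.6, 0.2, -0.5]
width: 0.0599
grip_force: 15.0
time: 7.88
ee_pos: [0.5771, -0.0182, 0.1573]
eef_rot: [0.053, 0.999, -0.0, 0.002]
ft_force: [0.7, -0.1, 0.2]
width: 0.0873
grip_force: 0.0
time: 8.88
ee_pos: [0.5918, 0.1306, 0.1536]
eef_rot: [0.702, 0.712, -0.0, 0.0]
ft_force: [0.0, 0.2, 0.0]
width: 0.087
grip_force: 0.0
t 8.88 pos [591.8 130.6 153.6] yaw 90.75 dp [ 1.177  -1.0665  0.0908] rot [-0.      0.      0.0215] w 87.0 grip 0.0
world [583.6 -17.8  80.   60.4  -7.1] board-frame [6.4 3.9] ang -0.9
world [577.1 -14.5  83.2  68.2  -7.4] board-frame [2.5 5.5] ang -1.2
```

View pics/top2.png

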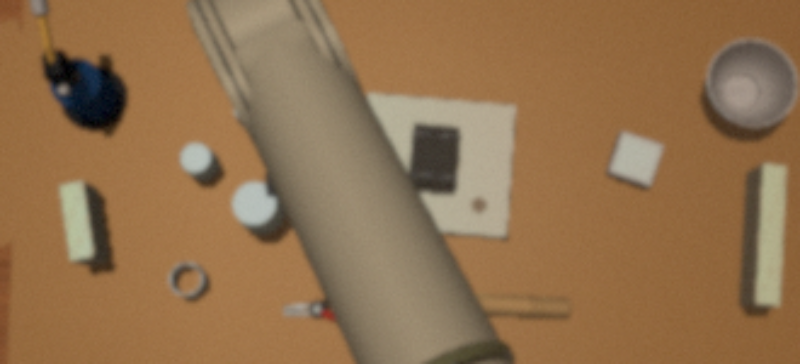

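```bash
cat >> h.py <<'E'
def edges(c,dark,bc,ztop,zbot,yaw=-6.15,win=(70,60),thr=100):
    # unwarp the image to board-frame mm at the given height, return dark extents along board x and y
    a=np.radians(yaw); X,Y=np.meshgrid(np.arange(-win[0],win[0]+.1,.5),np.arange(-win[1],win[1]+.1,.5),indexing="ij")
    out={}
    for nm,z in(("top",ztop),("bot",zbot)):
        W=np.stack([bc[0]+X*np.cos(a)-Y*np.sin(a),bc[1]+X*np.sin(a)+Y*np.cos(a),np.full_like(X,z*1e3)],-1)/1e3
        p=(W-c["T"][:3,3])@c["T"][:3,:3]@c["mtx"].T; uv=(p[...,:2]/p[...,2:]).astype(np.float32)
        out[nm]=cv2.remap(c["image"].mean(2).astype(np.float32),uv[...,0],uv[...,1],cv2.INTER_LINEAR)
    return out
E
python3 - <<'E'
from h import *
c=camera("top"); o=edges(c,1,(576.8,-21),.042,.012)
for nm,im in o.items():
    f=lambda p,n:[ (i/2-n,round(float(g),0)) for i,g in enumerate(np.diff(p)) if abs(g)>4]
    px=im[:,110:150].mean(1); py=im[120:170].mean(0)
    for nme,p,n in(("x",px,70),("y",py,60)):
        th=(np.percentile(p,95)+p.min())/2; k=np.nonzero(p<th)[0]; print(nm,nme,"dark from",k[0]/2-n,"to",k[-1]/2-n,"th",round(th))
E
```

```text
top x dark from -43.0 to 44.0 th 109
top y dark from -27.5 to 60.0 th 111
bot x dark from -38.0 to 51.0 th 109
bot y dark from -28.5 to 60.0 th 111
```

```bash
python3 -m pendant '[{"dp":[-0.3,-0.03,0],"rotation":[0,0,-0.03],"jaw":1},{"dp":[-0.6,-0.06,0],"rotation":[0,0,-0.06],"jaw":1},{"dp":[-0.992,-0.111,0],"rotation":[0,0,-0.09],"jaw":1},{"dp":[-0.992,-0.111,0],"rotation":[0,0,-0.12],"jaw":1},{"dp":[-0.992,-0.111,0],"rotation":[0,0,-0.15],"jaw":1},{"dp":[-0.992,-0.111,0],"rotation":[0,0,-0.18],"jaw":1},{"dp":[-0.992,-0.111,0],"rotation":[0,0,-0.21],"jaw":1},{"dp":[-0.992,-0.111,0],"rotation":[0,0,-0.2308],"jaw":1}]'
python3 -m pendant '[{"dp":[0,0,0.4],"rotation":[0,0,0],"jaw":1},{"dp":[0,0,0.7],"rotation":[0,0,0],"jaw":1},{"dp":[0,0,0.87],"rotation":[0,0,0],"jaw":1},{"dp":[0,0,0.9],"rotation":[0,0,0],"jaw":1},{"dp":[0,0,0.9],"rotation":[0,0,0],"jaw":1}]'
python3 -c "
from h import *
go(573.6,-21.0,18.5,173.85)"
```

```text
time: 10.02
ee_pos: [0.5779, -0.0186, 0.1537]
eef_rot: [0.046, 0.999, -0.0, 0.0]
ft_force: [-0.7, -0.0, -0.4]
width: 0.0869
grip_force: 0.0
time: 10.65
ee_pos: [0.5785, -0.0184, 0.0195]
eef_rot: [0.05, 0.999, 0.0, 0.0]
ft_force: [0.5, 0.5, 0.1]
width: 0.0871
grip_force: 0.0
t 10.65 pos [578.5 -18.4  19.5] yaw 174.25 dp [ 0.0308 -0.0203  0.0066] rot [0.     0.0001 0.0011] w 87.1 grip 0.0
```

```bash
python3 -m pendant '[{"dp":[0,0,0],"rotation":[0,0,0],"jaw":0},{"dp":[0,0,0],"rotation":[0,0,0],"jaw":0},{"dp":[0,0,0],"rotation":[0,0,0],"jaw":0},{"dp":[0,0,0],"rotation":[0,0,0],"jaw":0},{"dp":[0,0,0],"rotation":[0,0,0],"jaw":0},{"dp":[0,0,-0.03],"rotation":[0,0,0],"jaw":0},{"dp":[0.023,-0.02,-0.03],"rotation":[0,0,0.001],"jaw":0},{"dp":[0.023,-0.02,-0.03],"rotation":[0,0,0.001],"jaw":0}]' 15
python3 -m pendant '[{"dp":[0,0,0.03],"rotation":[0,0,0],"jaw":0},{"dp":[0,0,0.036],"rotation":[0,0,0],"jaw":0},{"dp":[0,0,0.036],"rotation":[0,0,0],"jaw":1},{"dp":[0,0,0.036],"rotation":[0,0,0],"jaw":1},{"dp":[0,0,0.036],"rotation":[0,0,0],"jaw":1},{"dp":[0,0,0.036],"rotation":[0,0,0],"jaw":1},{"dp":[0,0,-0.3],"rotation":[0,0,0],"jaw":1},{"dp":[0,0,-0.9],"rotation":[0,0,0],"jaw":1}]'
python3 -m pendant '[{"dp":[0,1,0],"rotation":[0,0,0.03],"jaw":1},{"dp":[0,1,0],"rotation":[0,0,0.06],"jaw":1},{"dp":[0,1,0],"rotation":[0,0,0.09],"jaw":1},{"dp":[0,1,0],"rotation":[0,0,0.12],"jaw":1},{"dp":[0,1,0],"rotation":[0,0,0.15],"jaw":1},{"dp":[0,1,0],"rotation":[0,0,0.18],"jaw":1},{"dp":[0,1,0],"rotation":[0,0,0.21],"jaw":1},{"dp":[0,1,0],"rotation":[0,0,0.23],"jaw":1}]'
python3 - <<'E'
from h import *
go(429.5,305,140,84)
c=camera("top"); o=edges(c,1,(576.8,-21),.042,.012)
for nm,im in o.items():
    px=im[:,110:150].mean(1); py=im[120:170].mean(0)
    for nme,p,n in(("x",px,70),("y",py,60)):
        th=110; k=np.nonzero(p<th)[0]; print(nm,nme,"dark from",k[0]/2-n,"to",k[-1]/2-n)
for n,b,o in(("top",[576.8,-21],.0035),("side",[574,-19.7],0)):
    c=camera(n); rel(c,.036+o,.05+o,.042,(575,-20),.07,np.array(b))
E
```

```text
time: 11.65
ee_pos: [0.5738, -0.0217, 0.023]
eef_rot: [0.054, 0.999, -0.0, -0.0]
ft_force: [-0.4, 1.0, -0.6]
width: 0.0596
grip_force: 15.0
time: 12.65
ee_pos: [0.5733, -0.0212, 0.131]
eef_rot: [0.054, 0.999, 0.0, -0.001]
ft_force: [0.2, -0.8, 1.0]
width: 0.0869
grip_force: 0.0
time: 13.65
ee_pos: [0.5904, 0.128, 0.1306]
eef_rot: [0.703, 0.711, -0.0, 0.0]
ft_force: [-0.1, -0.2, -0.4]
width: 0.0871
grip_force: 0.0
t 13.65 pos [590.4 128.  130.6] yaw 90.68 dp [ 1.1928 -1.0584 -0.0627] rot [-0.      0.      0.0186] w 87.1 grip 0.0
top x dark from -46.0 to 40.5
top y dark from -30.5 to 60.0
bot x dark from -41.0 to 48.0
bot y dark from -31.5 to 60.0
world [579.6 -20.8  79.9  60.3  -7.2] board-frame [2.8 0.5] ang -1.0
world [564.4 -14.9  65.9  60.8  84.2] board-frame [-10.1   3.7] ang 90.4
```

```bash
python3 -m pendant '[{"dp":[0.597,-0.525,0],"rotation":[0,0,0],"jaw":1},{"dp":[0.597,-0.525,0],"rotation":[0,0,0],"jaw":1},{"dp":[0.597,-0.525,0],"rotation":[0,0,0],"jaw":1}]' 10
python3 -m pendant '[{"dp":[0.597,-0.525,0],"rotation":[0,0,0],"jaw":1},{"dp":[0.597,-0.525,0],"rotation":[0,0,0],"jaw":1},{"dp":[0.597,-0.525,0],"rotation":[0,0,0],"jaw":1},{"dp":[0.597,-0.525,0],"rotation":[0,0,0],"jaw":1}]' 10
python3 -c "
from h import *
go(430.5,305,4,90.7)"
```

```text
time: 14.18
ee_pos: [0.5071, 0.2204, 0.1311]
eef_rot: [0.697, 0.717, 0.0, -0.0]
ft_force: [0.5, -1.1, -0.2]
width: 0.0871
grip_force: 0.0
time: 14.68
ee_pos: [0.4308, 0.3034, 0.1306]
eef_rot: [0.7, 0.714, -0.0, 0.0]
ft_force: [1.3, 0.5, 0.1]
width: 0.0868
grip_force: 0.0
t 14.68 pos [430.8 303.4 130.6] yaw 91.08 dp [ 0.0112 -0.0019  0.8443] rot [0.0001 0.0001 0.001 ] w 86.8 grip 0.0
```

```bash
python3 -m pendant '[{"dp":[0.011,0,0.4],"rotation":[0,0,0],"jaw":1},{"dp":[0.011,0,0.7],"rotation":[0,0,0],"jaw":1},{"dp":[0.011,0,0.82],"rotation":[0,0,0],"jaw":1},{"dp":[0.011,0,0.844],"rotation":[0,0,0],"jaw":1},{"dp":[0.011,0,0.844],"rotation":[0,0,0],"jaw":1}]' 10
python3 -m pendant '[{"dp":[0,0,0],"rotation":[0,0,0],"jaw":0},{"dp":[0,0,0],"rotation":[0,0,0],"jaw":0},{"dp":[0,0,0],"rotation":[0,0,0],"jaw":0},{"dp":[0,0,0],"rotation":[0,0,0],"jaw":0},{"dp":[0,0,0],"rotation":[0,0,0],"jaw":0},{"dp":[0,0,0],"rotation":[0,0,0],"jaw":0},{"dp":[0,0,0],"rotation":[0,0,0],"jaw":0}]' 10
python3 -m pendant '[{"dp":[0,0,-0.2],"rotation":[0,0,0],"jaw":0},{"dp":[0,0,-0.6],"rotation":[0,0,0],"jaw":0},{"dp":[0,0,-0.95],"rotation":[0,0,0],"jaw":0},{"dp":[0,0,-0.95],"rotation":[0,0,0],"jaw":0}]' 10
python3 -c "
from h import *
go(577.5,-21.3,150,90.7)"
```

```text
time: 15.3
ee_pos: [0.431, 0.3063, 0.0054]
eef_rot: [0.701, 0.713, 0.001, 0.0]
ft_force: [-1.0, -0.3, 0.2]
width: 0.0868
grip_force: 0.0
time: 16.18
ee_pos: [0.4298, 0.3059, 0.0041]
eef_rot: [0.701, 0.713, -0.0, 0.0]
ft_force: [-0.3, -0.5, 1.1]
width: 0.0439
grip_force: 10.0
time: 16.68
ee_pos: [0.4316, 0.3075, 0.1506]
eef_rot: [0.701, 0.713, 0.003, 0.001]
ft_force: [0.5, 0.4, -0.9]
width: 0.0444
grip_force: 10.0
t 16.68 pos [431.6 307.5 150.6] yaw 91.0 dp [-2.2086  0.9342  0.0027] rot [ 0.001  -0.0005  0.0008] w 44.4 grip 10.0
```

```bash
python3 -m pendant '[{"dp":[-0.736,0.311,0],"rotation":[0,0,0],"jaw":0},{"dp":[-0.736,0.311,0],"rotation":[0,0,0],"jaw":0},{"dp":[-0.736,0.311,0],"rotation":[0,0,0],"jaw":0}]' 10
python3 -m pendant '[{"dp":[-0.736,0.311,0],"rotation":[0,0,0],"jaw":0},{"dp":[-0.736,0.311,0],"rotation":[0,0,0],"jaw":0},{"dp":[-0.736,0.311,0],"rotation":[0,0,0],"jaw":0}]' 10
python3 -m pendant '[{"dp":[-0.736,0.311,0],"rotation":[0,0,0],"jaw":0},{"dp":[-0.736,0.311,0],"rotation":[0,0,0],"jaw":0},{"dp":[-0.736,0.311,0],"rotation":[0,0,0],"jaw":0},{"dp":[-0.736,0.311,0],"rotation":[0,0,0],"jaw":0},{"dp":[-0.736,0.311,0],"rotation":[0,0,0],"jaw":0}]' 10
python3 -c "
from h import *
go(577.5,-20.5,47,90.7)
c=camera('side')
go(577.5,-20.5,47,90.7)
cv2.imwrite('pics/side3.png',cv2.resize(c['image'][80:280,150:420,::-1],(800,593)))"
```

```text
time: 17.05
ee_pos: [0.4798, 0.191, 0.1451]
eef_rot: [0.704, 0.71, -0.001, 0.0]
ft_force: [-0.4, 0.1, -1.4]
width: 0.0438
grip_force: 10.0
time: 17.42
ee_pos: [0.5277, 0.0821, 0.1452]
eef_rot: [0.703, 0.711, -0.001, 0.0]
ft_force: [0.5, 0.6, -0.0]
width: 0.0439
grip_force: 10.0
time: 18.05
ee_pos: [0.5751, -0.0206, 0.1463]
eef_rot: [0.7, 0.714, 0.0, -0.0]
ft_force: [-0.5, 0.5, -0.9]
width: 0.0439
grip_force: 10.0
t 18.05 pos [575.1 -20.6 146.3] yaw 91.16 dp [2.00e-04 1.64e-02 6.62e-01] rot [-0.0001 -0.0001  0.0013] w 43.9 grip 10.0
t 18.1 pos [575.2 -21.  146.5] yaw 91.14 dp [0.0027 0.0158 0.6632] rot [-0.     -0.      0.0012] w 43.9 grip 10.0
```

View pics/side3.png

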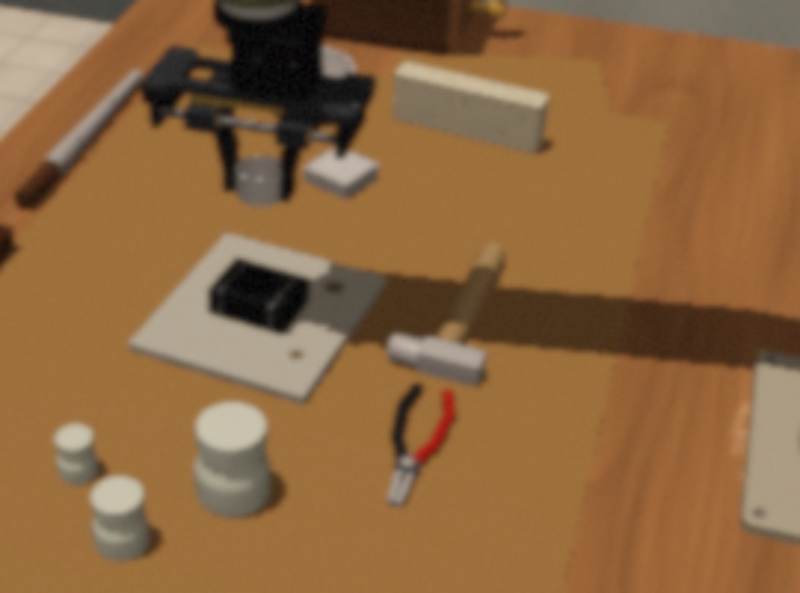

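The side crop shows the ring held upright at (260,180) and the block on the board at (258,295). I'll lower the ring onto the block.

```bash
python3 -m pendant '[{"dp":[0,0.014,0.3],"rotation":[0,0,0],"jaw":0},{"dp":[0,0.014,0.53],"rotation":[0,0,0],"jaw":0},{"dp":[0,0.014,0.62],"rotation":[0,0,0],"jaw":0},{"dp":[0,0.014,0.65],"rotation":[0,0,0],"jaw":0},{"dp":[0,0.014,0.66],"rotation":[0,0,0],"jaw":0},{"dp":[0,0.014,0.66],"rotation":[0,0,0],"jaw":0}]' 10
python3 -m pendant '[{"dp":[0,0,0],"rotation":[0,0,0],"jaw":1},{"dp":[0,0,0],"rotation":[0,0,0],"jaw":1},{"dp":[0,0,0],"rotation":[0,0,0],"jaw":1},{"dp":[0,0,0],"rotation":[0,0,0],"jaw":1},{"dp":[0,0,-0.2],"rotation":[0,0,0],"jaw":1},{"dp":[0,0,-0.6],"rotation":[0,0,0],"jaw":1},{"dp":[0,0,-0.95],"rotation":[0,0,0],"jaw":1},{"dp":[0,0,-0.95],"rotation":[0,0,0],"jaw":1}]'
python3 -m pendant '[{"dp":[-1,-0.3,0],"rotation":[0,0,0.03],"jaw":1},{"dp":[-1,-0.3,0],"rotation":[0,0,0.06],"jaw":1},{"dp":[-1,-0.3,0],"rotation":[0,0,0.09],"jaw":1},{"dp":[-1,-0.3,0],"rotation":[0,0,0.12],"jaw":1},{"dp":[-1,-0.3,0],"rotation":[0,0,0.15],"jaw":1},{"dp":[-1,-0.3,0],"rotation":[0,0,0.18],"jaw":1},{"dp":[-1,-0.3,0],"rotation":[0,0,0.21],"jaw":1},{"dp":[-1,-0.3,0],"rotation":[0,0,0.235],"jaw":1}]'
python3 -c "
from h import *
go(468,-436.5,110,-7.8)"
```

```text
time: 18.85
ee_pos: [0.5783, -0.0227, 0.0487]
eef_rot: [0.701, 0.713, 0.001, 0.001]
ft_force: [-0.1, -0.3, -0.7]
width: 0.0444
grip_force: 10.0
time: 19.85
ee_pos: [0.5799, -0.0226, 0.1948]
eef_rot: [0.701, 0.713, 0.003, 0.003]
ft_force: [-0.9, 0.3, -0.4]
width: 0.0871
grip_force: 0.0
time: 20.85
ee_pos: [0.5348, -0.1734, 0.189]
eef_rot: [0.999, 0.053, -0.001, -0.0]
ft_force: [0.0, 0.3, -0.9]
width: 0.087
grip_force: 0.0
t 20.85 pos [ 534.8 -173.4  189. ] yaw 6.07 dp [-0.6273  1.697   0.527 ] rot [-0.      0.0002  0.0385] w 87.0 grip 0.0
```

```bash
python3 -m pendant '[{"dp":[-0.314,0.85,0],"rotation":[0,0,0.028],"jaw":1},{"dp":[-0.314,0.85,0],"rotation":[0,0,0.0385],"jaw":1},{"dp":[-0.314,0.85,0],"rotation":[0,0,0.0385],"jaw":1},{"dp":[-0.314,0.85,0],"rotation":[0,0,0.0385],"jaw":1}]'
python3 - <<'E'
from h import *
go(468,-436.5,110,-7.8)
for n,b,o in(("top",[576.8,-21],.0035),("side",[574,-19.7],0)):
    c=camera(n); rel(c,.060+o,.08+o,.070,(575,-20),.04,np.array(b)); rel(c,.036+o,.050+o,.042,(575,-20),.06,np.array(b)); c["image"]
    cv2.imwrite(f'pics/{n}4.png',cv2.resize(c['image'][80:280,150:420,::-1],(400,296)))
a=np.hstack([cv2.imread('pics/top4.png'),cv2.imread('pics/side4.png')]);cv2.imwrite('pics/ring4.png',a)
E
```

```text
time: 21.35
ee_pos: [0.5022, -0.3056, 0.1892]
eef_rot: [0.998, -0.066, -0.001, -0.0]
ft_force: [0.5, 0.2, -0.2]
width: 0.0871
grip_force: 0.0
t 21.35 pos [ 502.2 -305.6  189.2] yaw -7.51 dp [-0.111   0.8954  0.5275] rot [-0.0001  0.0002  0.0008] w 87.1 grip 0.0
world [579.9 -24.2  42.   41.7 -46. ] board-frame [ 3.4 -2.8] ang -39.8
world [579.9 -20.8  79.9  60.3  -7.1] board-frame [3.1 0.5] ang -0.9
world [573.9 -18.7  52.3  41.8 -70.9] board-frame [-0.2  1. ] ang -64.8
world [574.1 -15.5  82.1  67.6  -7.1] board-frame [-0.4  4.2] ang -0.9
```

View pics/ring4.png

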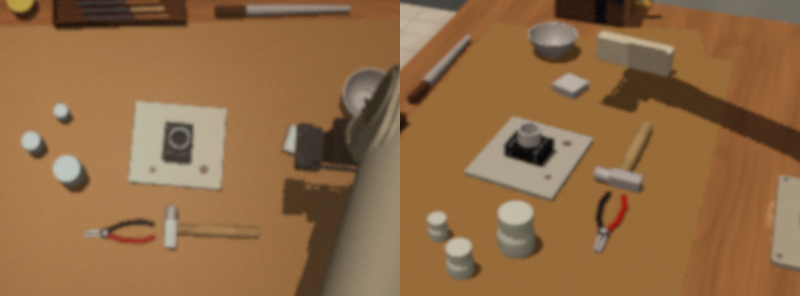

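The view shows the ring centred on the block, at (179,138) against the block's (178,141), and standing upright. Now the long brick.

```bash
python3 -m pendant '[{"dp":[-0.11,0.895,0.2],"rotation":[0,0,0.001],"jaw":1},{"dp":[-0.11,0.895,0.2],"rotation":[0,0,0.001],"jaw":1},{"dp":[-0.11,0.895,0.2],"rotation":[0,0,0.001],"jaw":1},{"dp":[-0.11,0.895,0.4],"rotation":[0,0,0.001],"jaw":1},{"dp":[-0.11,0.895,0.4],"rotation":[0,0,0.001],"jaw":1}]' 30
python3 -c "
from h import *
go(468.4,-437,25,-7.8)"
```

```text
time: 22.08
ee_pos: [0.4691, -0.4335, 0.128]
eef_rot: [0.998, -0.067, -0.001, -0.002]
ft_force: [0.6, -0.0, -0.3]
width: 0.0871
grip_force: 0.0
t 22.07 pos [ 469.1 -433.5  128. ] yaw -7.65 dp [3.000e-04 2.580e-02 6.865e-01] rot [-0.0005  0.0005  0.0004] w 87.1 grip 0.0
```

```bash
python3 -m pendant '[{"dp":[0,0.02,0.3],"rotation":[0,0,0],"jaw":1},{"dp":[0,0.02,0.55],"rotation":[0,0,0],"jaw":1},{"dp":[0,0.02,0.66],"rotation":[0,0,0],"jaw":1},{"dp":[0,0.02,0.686],"rotation":[0,0,0],"jaw":1},{"dp":[0,0.02,0.686],"rotation":[0,0,0],"jaw":1}]' 30
python3 -m pendant '[{"dp":[0,0,0],"rotation":[0,0,0],"jaw":0},{"dp":[0,0,0],"rotation":[0,0,0],"jaw":0},{"dp":[0,0,0],"rotation":[0,0,0],"jaw":0},{"dp":[0,0,0],"rotation":[0,0,0],"jaw":0},{"dp":[0,0,0],"rotation":[0,0,0],"jaw":0},{"dp":[0,0,0],"rotation":[0,0,0],"jaw":0},{"dp":[0,0,0],"rotation":[0,0,0],"jaw":0},{"dp":[0,0,0],"rotation":[0,0,0],"jaw":0}]' 30
python3 -c "
from h import *
go(468.4,-437,25,-7.8)"
python3 -m pendant '[{"dp":[0,0,-0.2],"rotation":[0,0,0],"jaw":0},{"dp":[0,0,-0.6],"rotation":[0,0,0],"jaw":0},{"dp":[0,0,-1],"rotation":[0,0,0],"jaw":0},{"dp":[0,0,-1],"rotation":[0,0,0],"jaw":0}]'
python3 -c "
from h import *
go(649,-29,175,83.85)"
```

```text
time: 22.7
ee_pos: [0.4694, -0.4397, 0.0288]
eef_rot: [0.998, -0.068, 0.001, 0.001]
ft_force: [0.2, -0.2, 0.9]
width: 0.087
grip_force: 0.0
time: 23.7
ee_pos: [0.4684, -0.4396, 0.0272]
eef_rot: [0.998, -0.068, 0.0, 0.0]
ft_force: [-0.3, -1.6, -0.2]
width: 0.0319
grip_force: 30.0
t 23.7 pos [ 468.4 -439.6   27.2] yaw -7.83 dp [-0.0023 -0.0175  0.0149] rot [ 0.0001 -0.     -0.0001] w 31.9 grip 30.0
time: 24.2
ee_pos: [0.4704, -0.441, 0.1827]
eef_rot: [0.998, -0.068, 0.004, 0.003]
ft_force: [0.6, 0.1, -3.8]
width: 0.0318
grip_force: 30.0
t 24.2 pos [ 470.4 -441.   182.7] yaw -7.83 dp [ 0.8049 -2.8836  0.0445] rot [ 0.0015 -0.0004 -0.2547] w 31.8 grip 30.0
```

```bash
python3 -m pendant '[{"dp":[0.268,-0.96,0],"rotation":[0,0,0],"jaw":0},{"dp":[0.268,-0.96,0],"rotation":[0,0,0],"jaw":0},{"dp":[0.268,-0.96,0],"rotation":[0,0,0],"jaw":0}]'
python3 -m pendant '[{"dp":[0.268,-0.96,0],"rotation":[0,0,0],"jaw":0},{"dp":[0.268,-0.96,0],"rotation":[0,0,0],"jaw":0},{"dp":[0.268,-0.96,0],"rotation":[0,0,0],"jaw":0}]'
python3 -m pendant '[{"dp":[0.268,-0.96,0],"rotation":[0,0,-0.025],"jaw":0},{"dp":[0.268,-0.96,0],"rotation":[0,0,-0.05],"jaw":0},{"dp":[0.268,-0.96,0],"rotation":[0,0,-0.078],"jaw":0},{"dp":[0.268,-0.96,0],"rotation":[0,0,-0.106],"jaw":0},{"dp":[0.268,-0.96,0],"rotation":[0,0,-0.134],"jaw":0},{"dp":[0.268,-0.96,0],"rotation":[0,0,-0.16],"jaw":0},{"dp":[0.268,-0.96,0],"rotation":[0,0,-0.188],"jaw":0},{"dp":[0.268,-0.96,0],"rotation":[0,0,-0.214],"jaw":0}]'
python3 -c "
from h import *
go(649.5,-29,150,83.85)"
```

```text
time: 24.58
ee_pos: [0.5291, -0.2968, 0.1754]
eef_rot: [0.998, -0.065, -0.001, -0.002]
ft_force: [0.6, -1.0, -4.1]
width: 0.0315
grip_force: 30.0
time: 24.95
ee_pos: [0.5878, -0.1594, 0.1753]
eef_rot: [0.998, -0.065, -0.001, -0.001]
ft_force: [-0.6, -0.3, -2.9]
width: 0.0316
grip_force: 30.0
time: 25.95
ee_pos: [0.6457, -0.0277, 0.1751]
eef_rot: [0.821, 0.57, -0.001, -0.001]
ft_force: [0.0, -0.1, -3.1]
width: 0.032
grip_force: 30.0
t 25.95 pos [645.7 -27.7 175.1] yaw 69.56 dp [0.0009 0.0273 0.167 ] rot [-0.0005  0.0001 -0.0397] w 32.0 grip 30.0
```

```bash
python3 -m pendant '[{"dp":[0,0.029,0.167],"rotation":[0,0,-0.025],"jaw":0},{"dp":[0,0.029,0.3],"rotation":[0,0,-0.0397],"jaw":0},{"dp":[0,0.029,0.3],"rotation":[0,0,-0.0397],"jaw":0},{"dp":[0,0.029,0.3],"rotation":[0,0,-0.0397],"jaw":0}]'
python3 -c "
from h import *
go(650,-28.7,39.8,83.85)"
```

```text
time: 26.45
ee_pos: [0.6507, -0.0293, 0.1323]
eef_rot: [0.747, 0.665, -0.0, -0.0]
ft_force: [0.1, -0.1, -2.8]
width: 0.0313
grip_force: 30.0
t 26.45 pos [650.7 -29.3 132.3] yaw 83.39 dp [ 0.0031 -0.0051  0.6164] rot [-0.     -0.     -0.0013] w 31.3 grip 30.0
```

```bash
python3 -m pendant '[{"dp":[0.003,-0.003,0.25],"rotation":[0,0,-0.001],"jaw":0},{"dp":[0.003,-0.003,0.48],"rotation":[0,0,-0.001],"jaw":0},{"dp":[0.003,-0.003,0.57],"rotation":[0,0,-0.001],"jaw":0},{"dp":[0.003,-0.003,0.6],"rotation":[0,0,-0.001],"jaw":0},{"dp":[0.003,-0.003,0.61],"rotation":[0,0,-0.001],"jaw":0},{"dp":[0.003,-0.003,0.614],"rotation":[0,0,-0.001],"jaw":0},{"dp":[0.003,-0.003,0.614],"rotation":[0,0,-0.001],"jaw":0}]'
python3 -c "
from h import *
go(650,-28.7,39.8,83.85)"
python3 -m pendant '[{"dp":[0,0,0],"rotation":[0,0,0],"jaw":1},{"dp":[0,0,0],"rotation":[0,0,0],"jaw":1},{"dp":[0,0,0],"rotation":[0,0,0],"jaw":1},{"dp":[0,0,0],"rotation":[0,0,0],"jaw":1},{"dp":[0,0,-0.2],"rotation":[0,0,0],"jaw":1},{"dp":[0,0,-0.6],"rotation":[0,0,0],"jaw":1},{"dp":[0,0,-1],"rotation":[0,0,0],"jaw":1},{"dp":[0,0,-1],"rotation":[0,0,0],"jaw":1}]'
python3 -m pendant '[{"dp":[1,0,0],"rotation":[0,0,-0.025],"jaw":1},{"dp":[1,0,0],"rotation":[0,0,-0.05],"jaw":1},{"dp":[1,0,0],"rotation":[0,0,-0.08],"jaw":1},{"dp":[1,0,0],"rotation":[0,0,-0.11],"jaw":1},{"dp":[1,0,0],"rotation":[0,0,-0.14],"jaw":1},{"dp":[1,0,0],"rotation":[0,0,-0.17],"jaw":1},{"dp":[1,0,0],"rotation":[0,0,-0.2],"jaw":1},{"dp":[1,0,0],"rotation":[0,0,-0.23],"jaw":1}]'
cat > chk.py <<'E'
from h import *
import sys
go(504.5,435,130,190.8)
for n,o in(("top",.0035),("side",0)):
    c=camera(n); cv2.imwrite(f'pics/{sys.argv[1]}{n}.png',cv2.resize(c['image'][80:280,150:420,::-1],(800,593)))
    C=board(c,0); b=np.array([[576.8,-21],[574,-19.7]][n=="side"])
    for xy,rd in(((650,-29),.11),((566,-105),.065),((560,-172),.05))[:int(sys.argv[2])]:
        if xy[0]==560: rel(c,.048+o,.063+o,.055,xy,rd,b)
        else: rel(c,.071+o,.09+o,.076,xy,rd,b)
E
python3 chk.py L 1
```

```text
time: 27.32
ee_pos: [0.6508, -0.029, 0.0409]
eef_rot: [0.744, 0.668, 0.0, 0.0]
ft_force: [-0.2, 0.2, -3.1]
width: 0.0317
grip_force: 30.0
t 27.32 pos [650.8 -29.   40.9] yaw 83.86 dp [ 0.0011 -0.0055  0.0071] rot [0.0002 0.     0.    ] w 31.7 grip 30.0
time: 28.32
ee_pos: [0.6529, -0.0285, 0.1959]
eef_rot: [0.744, 0.668, 0.003, 0.003]
ft_force: [0.4, -0.5, -0.7]
width: 0.0869
grip_force: 0.0
time: 29.32
ee_pos: [0.666, 0.1201, 0.189]
eef_rot: [0.116, 0.993, -0.0, -0.001]
ft_force: [-0.1, 0.6, 1.5]
width: 0.0868
grip_force: 0.0
t 29.32 pos [666.  120.1 189. ] yaw 166.69 dp [1.5302 1.7952 0.3943] rot [-0.0001 -0.0002 -0.067 ] w 86.8 grip 0.0
centre [ 606.8 -104.1] sides [111.3, 146.9, 51.6, 57.0] angles mod90 [2.43, 10.17, -1.37, 29.07]
world [648.  -70.2  97.5  32.1  83.9] board-frame [ 76.1 -41.3] ang 90.1
centre [555.5 -61.1] sides [82.4, 139.5, 153.9, 178.4] angles mod90 [-6.63, -17.23, 16.09, -8.87]
world [646.4 -26.3 180.2  34.3  84.4] board-frame [72.7  1.2] ang 90.6
```

View pics/Ltop.png

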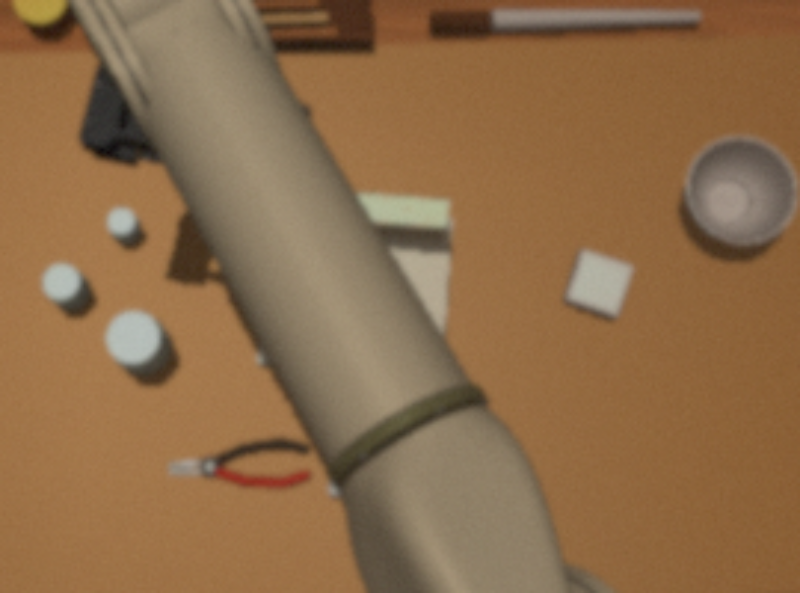

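The board edge at (450,200) and the brick's right end match, and the left end is hidden by the arm. The side view puts the long brick at (72.7,1.2) in the board frame against the target (74,0). Next the short brick, moving in x first to stay clear of the torch.

```bash
python3 -m pendant '[{"dp":[1,0.5,0],"rotation":[0,0,0],"jaw":1},{"dp":[1,0.5,0],"rotation":[0,0,0],"jaw":1},{"dp":[1,0.5,0],"rotation":[0,0,0],"jaw":1},{"dp":[1,0.5,0],"rotation":[0,0,0],"jaw":1}]'
python3 -m pendant '[{"dp":[0.53,0.8,0],"rotation":[0,0,0],"jaw":1},{"dp":[0.53,0.8,0],"rotation":[0,0,0],"jaw":1},{"dp":[0.53,0.8,0],"rotation":[0,0,0],"jaw":1}]'
python3 -m pendant '[{"dp":[0,0.495,0.1],"rotation":[0,0,-0.025],"jaw":1},{"dp":[0,0.495,0.3],"rotation":[0,0,-0.05],"jaw":1},{"dp":[0,0.495,0.4],"rotation":[0,0,-0.067],"jaw":1},{"dp":[0,0.495,0.4],"rotation":[0,0,-0.067],"jaw":1},{"dp":[0,0.495,0.4],"rotation":[0,0,-0.067],"jaw":1}]'
python3 -c "
from h import *
go(504.5,435,25,190.8)
for n,b,o in(('top',[576.8,-21],.0035),('side',[574,-19.7],0)):
    c=camera(n); rel(c,.071+o,.09+o,.076,(650,-29),.11,np.array(b));board(c,0)
    c['image']"
```

```text
time: 29.92
ee_pos: [0.5356, 0.2317, 0.1903]
eef_rot: [0.119, 0.993, 0.0, -0.0]
ft_force: [1.5, -1.2, 0.7]
width: 0.0871
grip_force: 0.0
time: 30.3
ee_pos: [0.4874, 0.3674, 0.1898]
eef_rot: [0.119, 0.993, 0.001, -0.001]
ft_force: [0.5, -0.6, 0.6]
width: 0.0873
grip_force: 0.0
time: 30.92
ee_pos: [0.508, 0.4355, 0.1307]
eef_rot: [-0.089, 0.996, -0.0, 0.0]
ft_force: [0.6, 0.1, -0.2]
width: 0.0874
grip_force: 0.0
t 30.93 pos [508.  435.5 130.7] yaw -169.84 dp [0.0242 0.001  0.7045] rot [-0.      0.0001 -0.0018] w 87.4 grip 0.0
world [652.  -30.5 178.5  32.2  83.9] board-frame [75.8 -1.4] ang 90.1Traceback (most recent call last):
  File "<string>", line 5, in <module>
    c=camera(n); rel(c,.071+o,.09+o,.076,(650,-29),.11,np.array(b));board(c,0)
                                                                    ~~~~~^^^^^
  File "h.py", line 31, in board
    vx,vy,x,y=cv2.fitLine((p[k]*1000).astype(np.float32),cv2.DIST_HUBER,0,.01,.01).ravel(); out.append((vx,vy,x,y))
              ~~~~~~~~~~~^^^^^^^^^^^^^^^^^^^^^^^^^^^^^^^^^^^^^^^^^^^^^^^^^^^^^^^^^
cv2.error: OpenCV(4.12.0) /io/opencv/modules/imgproc/src/linefit.cpp:50: error: (-215:Assertion failed) count > 0 in function 'fitLine2D_wods'
```

```bash
python3 -m pendant '[{"dp":[0.024,0,0.3],"rotation":[0,0,-0.002],"jaw":1},{"dp":[0.024,0,0.55],"rotation":[0,0,-0.002],"jaw":1},{"dp":[0.024,0,0.67],"rotation":[0,0,-0.002],"jaw":1},{"dp":[0.024,0,0.7],"rotation":[0,0,-0.002],"jaw":1},{"dp":[0.024,0,0.7],"rotation":[0,0,-0.002],"jaw":1}]' 25
python3 -m pendant '[{"dp":[0,0,0],"rotation":[0,0,0],"jaw":0},{"dp":[0,0,0],"rotation":[0,0,0],"jaw":0},{"dp":[0,0,0],"rotation":[0,0,0],"jaw":0},{"dp":[0,0,0],"rotation":[0,0,0],"jaw":0},{"dp":[0,0,0],"rotation":[0,0,0],"jaw":0},{"dp":[0,0,0],"rotation":[0,0,0],"jaw":0},{"dp":[0,0,0],"rotation":[0,0,0],"jaw":0},{"dp":[0,0,0],"rotation":[0,0,0],"jaw":0}]' 25
python3 -c "
from h import *
go(504.5,435,25,190.8)"
python3 -m pendant '[{"dp":[0,0,-0.2],"rotation":[0,0,0],"jaw":0},{"dp":[0,0,-0.6],"rotation":[0,0,0],"jaw":0},{"dp":[0,0,-1],"rotation":[0,0,0.02],"jaw":0},{"dp":[0,0,-1],"rotation":[0,0,0.0475],"jaw":0},{"dp":[0,0,-1],"rotation":[0,0,0.0475],"jaw":0}]'
python3 -c "
from h import *
go(567,-104.2,175,173.85)"
```

```text
time: 31.6
ee_pos: [0.5041, 0.436, 0.0264]
eef_rot: [-0.097, 0.995, 0.0, 0.001]
ft_force: [-0.6, 0.3, 0.0]
width: 0.0868
grip_force: 0.0
time: 32.6
ee_pos: [0.5035, 0.4354, 0.025]
eef_rot: [-0.097, 0.995, -0.0, 0.0]
ft_force: [-0.6, -0.2, -0.8]
width: 0.0319
grip_force: 24.9
t 32.6 pos [503.5 435.4  25. ] yaw -168.84 dp [-0.0057 -0.0037  0.0002] rot [-0.     0.     0.001] w 31.9 grip 24.9
time: 33.22
ee_pos: [0.5034, 0.4354, 0.1752]
eef_rot: [0.051, 0.999, -0.0, 0.0]
ft_force: [-0.3, -0.1, -2.7]
width: 0.0322
grip_force: 24.9
t 33.23 pos [503.4 435.4 175.2] yaw 174.13 dp [-7.8950e-01 -3.5349e+00  3.1000e-03] rot [-0.0001  0.0001  0.0008] w 32.2 grip 24.9
```

```bash
python3 -m pendant '[{"dp":[-0.197,-0.884,0],"rotation":[0,0,0],"jaw":0},{"dp":[-0.197,-0.884,0],"rotation":[0,0,0],"jaw":0},{"dp":[-0.197,-0.884,0],"rotation":[0,0,0],"jaw":0}]'
python3 -m pendant '[{"dp":[-0.197,-0.884,0],"rotation":[0,0,0],"jaw":0},{"dp":[-0.197,-0.884,0],"rotation":[0,0,0],"jaw":0},{"dp":[-0.197,-0.884,0],"rotation":[0,0,0],"jaw":0}]'
python3 -m pendant '[{"dp":[-0.197,-0.884,0],"rotation":[0,0,0],"jaw":0},{"dp":[-0.197,-0.884,0],"rotation":[0,0,0],"jaw":0},{"dp":[-0.197,-0.884,0],"rotation":[0,0,0],"jaw":0}]'
python3 -m pendant '[{"dp":[-0.197,-0.884,0],"rotation":[0,0,0.001],"jaw":0},{"dp":[-0.197,-0.884,0],"rotation":[0,0,0.001],"jaw":0},{"dp":[-0.197,-0.884,0],"rotation":[0,0,0.001],"jaw":0},{"dp":[-0.197,-0.884,0.15],"rotation":[0,0,0.001],"jaw":0},{"dp":[-0.197,-0.884,0.2],"rotation":[0,0,0.001],"jaw":0},{"dp":[-0.197,-0.884,0.2],"rotation":[0,0,0.001],"jaw":0}]'
python3 -c "
from h import *
go(567,-104.2,38,173.85)"
```

```text
time: 33.6
ee_pos: [0.5208, 0.2943, 0.1733]
eef_rot: [0.053, 0.999, -0.002, -0.001]
ft_force: [0.5, -0.4, -1.5]
width: 0.0321
grip_force: 24.9
time: 33.98
ee_pos: [0.5355, 0.1601, 0.1737]
eef_rot: [0.053, 0.999, -0.001, -0.001]
ft_force: [0.4, 1.5, -2.6]
width: 0.0318
grip_force: 24.9
time: 34.35
ee_pos: [0.5506, 0.0259, 0.1739]
eef_rot: [0.053, 0.999, -0.001, -0.001]
ft_force: [-1.2, 0.9, -1.4]
width: 0.0318
grip_force: 24.9
time: 35.1
ee_pos: [0.566, -0.1028, 0.1446]
eef_rot: [0.053, 0.999, 0.0, -0.001]
ft_force: [-0.3, 0.4, -1.0]
width: 0.0318
grip_force: 24.9
t 35.1 pos [ 566.  -102.8  144.6] yaw 173.87 dp [-0.0084 -0.009   0.7108] rot [ 0.0001 -0.0002  0.0001] w 31.8 grip 24.9
```

```bash
python3 -m pendant '[{"dp":[-0.008,-0.009,0.3],"rotation":[0,0,0],"jaw":0},{"dp":[-0.008,-0.009,0.55],"rotation":[0,0,0],"jaw":0},{"dp":[-0.008,-0.009,0.66],"rotation":[0,0,0],"jaw":0},{"dp":[-0.008,-0.009,0.69],"rotation":[0,0,0],"jaw":0},{"dp":[-0.008,-0.009,0.705],"rotation":[0,0,0],"jaw":0},{"dp":[-0.008,-0.009,0.708],"rotation":[0,0,0],"jaw":0},{"dp":[-0.008,-0.009,0.708],"rotation":[0,0,0],"jaw":0}]'
python3 -c "
from h import *
go(567,-104.2,38,173.85)"
python3 -m pendant '[{"dp":[0,0,0],"rotation":[0,0,0],"jaw":0.55},{"dp":[0,0,0],"rotation":[0,0,0],"jaw":0.55},{"dp":[0,0,0],"rotation":[0,0,0],"jaw":0.55},{"dp":[0,0,0],"rotation":[0,0,0],"jaw":0.55},{"dp":[0,0,-0.2],"rotation":[0,0,0],"jaw":0.55},{"dp":[0,0,-0.6],"rotation":[0,0,0],"jaw":0.55},{"dp":[0,0,-1],"rotation":[0,0,0],"jaw":0.55},{"dp":[0,0,-1],"rotation":[0,0,0],"jaw":1}]'
python3 -m pendant '[{"dp":[0,1,0],"rotation":[0,0,0],"jaw":1},{"dp":[0,1,0],"rotation":[0,0,0],"jaw":1},{"dp":[0,1,0],"rotation":[0,0,0],"jaw":1}]'
python3 -m pendant '[{"dp":[0,1,0],"rotation":[0,0,0.03],"jaw":1},{"dp":[0,1,0],"rotation":[0,0,0.06],"jaw":1},{"dp":[0,1,0],"rotation":[0,0,0.09],"jaw":1},{"dp":[0,1,0],"rotation":[0,0,0.12],"jaw":1},{"dp":[0,1,0],"rotation":[0,0,0.15],"jaw":1},{"dp":[0,1,0],"rotation":[0,0,0.18],"jaw":1},{"dp":[0,1,0],"rotation":[0,0,0.21],"jaw":1},{"dp":[0,1,0],"rotation":[0,0,0.232],"jaw":1}]'
sed -i 's/    C=board(c,0); b/    b/; s/^go(.*/go(584.5,288.5,120,90)/' chk.py; python3 chk.py S 2
```

```text
time: 35.98
ee_pos: [0.5678, -0.106, 0.0396]
eef_rot: [0.055, 0.998, -0.0, 0.001]
ft_force: [0.4, 0.1, -2.1]
width: 0.0317
grip_force: 24.9
t 35.98 pos [ 567.8 -106.    39.6] yaw 173.7 dp [0.0063 0.0112 0.011 ] rot [-0.0001  0.0002 -0.0004] w 31.7 grip 24.9
time: 36.98
ee_pos: [0.5698, -0.1057, 0.194]
eef_rot: [0.055, 0.998, -0.001, 0.004]
ft_force: [1.4, 0.3, -0.1]
width: 0.0526
grip_force: 0.0
time: 37.35
ee_pos: [0.583, 0.0479, 0.1884]
eef_rot: [0.052, 0.999, 0.001, -0.0]
ft_force: [0.3, -0.4, 1.1]
width: 0.0797
grip_force: 0.0
time: 38.35
ee_pos: [0.5998, 0.1922, 0.1878]
eef_rot: [0.708, 0.706, -0.001, -0.0]
ft_force: [-0.1, 0.1, -0.5]
width: 0.087
grip_force: 0.0
t 38.35 pos [599.8 192.2 187.8] yaw 89.86 dp [ 0.6421 -0.1028  0.4517] rot [-0.0002  0.0001 -0.0004] w 87.0 grip 0.0
world [652.2 -30.4 178.   32.4  84. ] board-frame [76.  -1.3] ang 90.2
world [ 569.5 -104.7   98.6   32.    -7.2] board-frame [  1.7 -84. ] ang -1.0
world [652.4  25.8  77.9  32.2  84.9] board-frame [73.1 53.6] ang 91.1
world [565.7 -99.   98.9  39.1  -8.5] board-frame [  0.2 -79.7] ang -2.3
```

View pics/Sside.png

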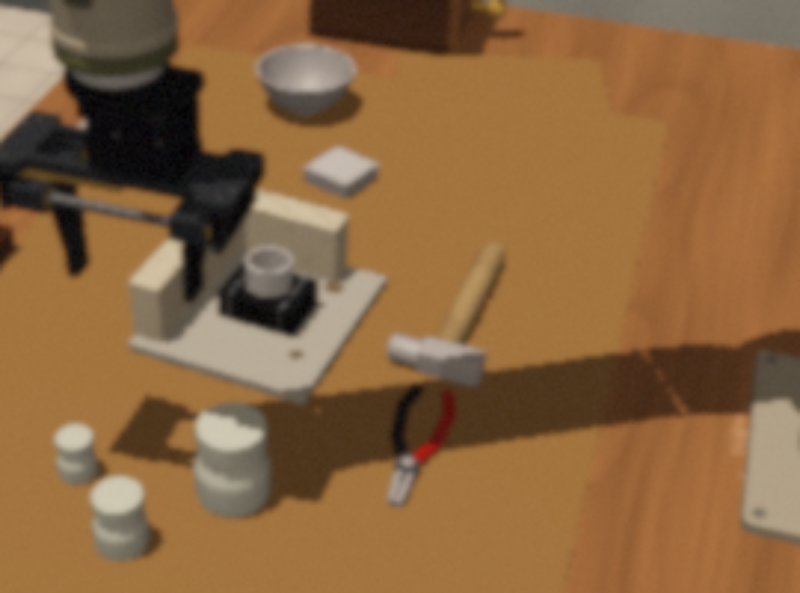

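The side view shows the short brick standing at the right edge, but the charcoal with its ring has shifted toward the robot: it is at (268,298) now against (258,293) before. The full jaw opening at the long brick probably nudged it, so I'll measure.

```bash
cat > q.py <<'E'
from h import *
for n,b,o in(("top",[576.8,-21],.0035),("side",[574,-19.7],0)):
    c=camera(n); P=cloud(c);B=np.array(b)/1e3
    a=np.radians(-6.15);dx,dy=P[...,0]-B[0],P[...,1]-B[1]; X=(dx*np.cos(a)+dy*np.sin(a))*1e3;Y=(-dx*np.sin(a)+dy*np.cos(a))*1e3;Z=P[...,2]-o
    for nm,lo,hi in(("block",.036,.048),("ring",.062,.076)):
        m=(Z>lo)&(Z<hi)&(X>-70)&(X<55)&(Y>-62)&(Y<60); k,l,st,_=cv2.connectedComponentsWithStats(m.astype(np.uint8)); m=l==1+np.argmax(st[1:,4])
        v,u=np.nonzero(m); w=rays(c,np.c_[u,v],.042 if nm=="block" else .07)-B; p=np.c_[w[:,0]*np.cos(a)+w[:,1]*np.sin(a),-w[:,0]*np.sin(a)+w[:,1]*np.cos(a)]
        print(n,nm,rect(p),"ext",(np.r_[p.min(0),p.max(0)]*1e3).round(1))
E
python3 q.py
```

```text
top block [-7.  -0.3 79.4 60.3 -1. ] ext [-46.7 -30.9  32.8  29.6]
top ring [ -6.   -3.5  42.   41.6 -39.9] ext [-27.1 -24.9  14.8  18.3]
side block [-9.8  3.1 82.  65.1  0.6] ext [-51.1 -29.7  31.   35.4]
side ring [ -9.7   1.6  52.   41.6 -65.3] ext [-32.6 -24.8  13.6  26.2]
```

View pics/Stop.png

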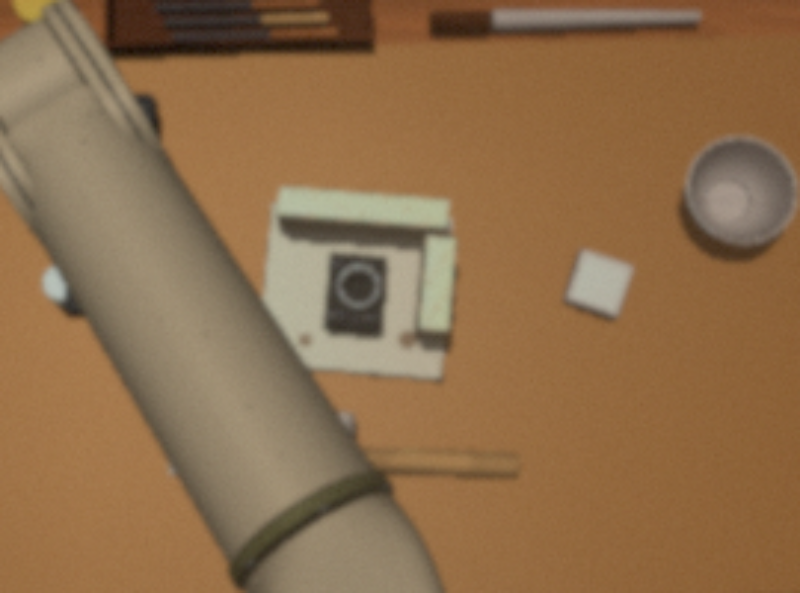

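Block and ring have both moved about 8.5 mm forward as one, with the ring still centred on the block. I'll grip the block across its width and slide both back.

```bash
python3 -m pendant '[{"dp":[-0.7,-0.107,0],"rotation":[0,0,0],"jaw":1},{"dp":[-0.7,-0.107,0],"rotation":[0,0,0],"jaw":1},{"dp":[-0.7,-0.107,0],"rotation":[0,0,0],"jaw":1}]'
python3 -m pendant '[{"dp":[-0.713,-0.107,0],"rotation":[0,0,-0.025],"jaw":1},{"dp":[-0.713,-0.107,0],"rotation":[0,0,-0.054],"jaw":1},{"dp":[-0.713,-0.107,0],"rotation":[0,0,-0.083],"jaw":1},{"dp":[-0.713,-0.107,0],"rotation":[0,0,-0.112],"jaw":1},{"dp":[-0.713,-0.107,0],"rotation":[0,0,-0.141],"jaw":1},{"dp":[-0.713,-0.107,0],"rotation":[0,0,-0.17],"jaw":1},{"dp":[-0.713,-0.107,0],"rotation":[0,0,-0.199],"jaw":1},{"dp":[-0.713,-0.107,0],"rotation":[0,0,-0.228],"jaw":1}]'
python3 -c "
from h import *
go(567.6,-19.8,100,173.85)"
```

```text
time: 38.92
ee_pos: [0.5846, 0.0825, 0.1885]
eef_rot: [0.707, 0.707, -0.001, 0.001]
ft_force: [-0.4, 0.1, 0.0]
width: 0.0872
grip_force: 0.0
time: 39.92
ee_pos: [0.5689, -0.0184, 0.1888]
eef_rot: [0.062, 0.998, 0.0, -0.0]
ft_force: [-0.0, 0.7, -0.1]
width: 0.0866
grip_force: 0.0
t 39.92 pos [568.9 -18.4 188.8] yaw 172.86 dp [ 0.0072 -0.0105  0.5918] rot [ 0.0001 -0.     -0.0028] w 86.6 grip 0.0
```

```bash
python3 -m pendant '[{"dp":[0.007,-0.0105,0.3],"rotation":[0,0,-0.0028],"jaw":0.9},{"dp":[0.007,-0.0105,0.6],"rotation":[0,0,-0.0028],"jaw":0.9},{"dp":[0.007,-0.0105,0.6],"rotation":[0,0,-0.0028],"jaw":0.9},{"dp":[0.007,-0.0105,0.6],"rotation":[0,0,-0.0028],"jaw":0.9}]' 10
python3 -c "
from h import *
go(567.6,-19.8,21,173.85)"
```

```text
time: 40.42
ee_pos: [0.5685, -0.0202, 0.1006]
eef_rot: [0.058, 0.998, 0.0, 0.001]
ft_force: [-0.3, 0.1, 1.0]
width: 0.0786
grip_force: 0.0
t 40.42 pos [568.5 -20.2 100.6] yaw 173.39 dp [0.0071 0.0019 0.5305] rot [ 0.0001  0.0003 -0.0013] w 78.6 grip 0.0
```

```bash
python3 -m pendant '[{"dp":[0.005,0.002,0.25],"rotation":[0,0,-0.0013],"jaw":0.9},{"dp":[0.005,0.002,0.45],"rotation":[0,0,-0.0013],"jaw":0.9},{"dp":[0.005,0.002,0.53],"rotation":[0,0,-0.0013],"jaw":0.9},{"dp":[0.005,0.002,0.53],"rotation":[0,0,-0.0013],"jaw":0.9}]' 10
python3 -m pendant '[{"dp":[0,0,0],"rotation":[0,0,0],"jaw":0},{"dp":[0,0,0],"rotation":[0,0,0],"jaw":0},{"dp":[0,0,0],"rotation":[0,0,0],"jaw":0},{"dp":[0,0,0],"rotation":[0,0,0],"jaw":0},{"dp":[0,0,0],"rotation":[0,0,0],"jaw":0}]' 10
python3 -c "
from h import *
go(576,-20.7,20,173.85)"
python3 -m pendant '[{"dp":[-0.015,0,0],"rotation":[0,0,0],"jaw":0},{"dp":[-0.03,0,0],"rotation":[0,0,0],"jaw":0},{"dp":[-0.045,0,0],"rotation":[0,0,0],"jaw":0},{"dp":[-0.056,0,0],"rotation":[0,0,0],"jaw":0},{"dp":[-0.056,0,0],"rotation":[0,0,0],"jaw":0},{"dp":[-0.056,0,0],"rotation":[0,0,0],"jaw":0}]' 10
python3 -c "
from h import *
go(576,-20.7,20,173.85)"
```

```text
time: 40.92
ee_pos: [0.5675, -0.0205, 0.0204]
eef_rot: [0.054, 0.999, 0.0, 0.001]
ft_force: [0.6, -0.0, -0.3]
width: 0.0783
grip_force: 0.0
time: 41.55
ee_pos: [0.5674, -0.0209, 0.0203]
eef_rot: [0.055, 0.999, -0.0, 0.001]
ft_force: [-1.1, -0.6, 6.2]
width: 0.0602
grip_force: 10.0
t 41.55 pos [567.4 -20.9  20.3] yaw 173.73 dp [-0.0571  0.0073  0.0018] rot [-0.0001  0.0002 -0.0003] w 60.2 grip 10.0
time: 42.3
ee_pos: [0.5745, -0.0213, 0.0199]
eef_rot: [0.054, 0.999, -0.0, -0.001]
ft_force: [-6.3, 1.1, 9.1]
width: 0.0599
grip_force: 10.0
t 42.3 pos [574.5 -21.3  19.9] yaw 173.76 dp [-0.0098  0.005  -0.0007] rot [-0.0001 -0.0002 -0.0002] w 59.9 grip 10.0
```

```bash
python3 -m pendant '[{"dp":[-0.009,0.004,0],"rotation":[0,0,0],"jaw":0},{"dp":[-0.009,0.004,0],"rotation":[0,0,0],"jaw":0},{"dp":[-0.009,0.004,0],"rotation":[0,0,0],"jaw":0.88},{"dp":[-0.009,0.004,0],"rotation":[0,0,0],"jaw":0.88},{"dp":[-0.009,0.004,0],"rotation":[0,0,0],"jaw":0.88},{"dp":[-0.009,0.004,-0.2],"rotation":[0,0,0],"jaw":0.88},{"dp":[-0.009,0.004,-0.6],"rotation":[0,0,0],"jaw":0.88},{"dp":[-0.009,0.004,-1],"rotation":[0,0,0],"jaw":0.88}]' 10
python3 -m pendant '[{"dp":[0,1,0],"rotation":[0,0,0],"jaw":1},{"dp":[0,1,0],"rotation":[0,0,0],"jaw":1},{"dp":[0,1,0],"rotation":[0,0,0],"jaw":1}]'
python3 -m pendant '[{"dp":[0,1,0],"rotation":[0,0,0.03],"jaw":1},{"dp":[0,1,0],"rotation":[0,0,0.06],"jaw":1},{"dp":[0,1,0],"rotation":[0,0,0.09],"jaw":1},{"dp":[0,1,0],"rotation":[0,0,0.12],"jaw":1},{"dp":[0,1,0],"rotation":[0,0,0.15],"jaw":1},{"dp":[0,1,0],"rotation":[0,0,0.18],"jaw":1},{"dp":[0,1,0],"rotation":[0,0,0.21],"jaw":1},{"dp":[0,1,0],"rotation":[0,0,0.232],"jaw":1}]'
python3 q.py; python3 -c "
from h import *
go(584.5,288.5,120,90)"
```

```text
time: 43.3
ee_pos: [0.5762, -0.0211, 0.1709]
eef_rot: [0.054, 0.999, 0.0, -0.0]
ft_force: [1.1, -0.3, -0.2]
width: 0.0765
grip_force: 0.0
time: 43.68
ee_pos: [0.5923, 0.1327, 0.1697]
eef_rot: [0.052, 0.999, 0.001, 0.0]
ft_force: [-0.1, 0.1, -0.2]
width: 0.0865
grip_force: 0.0
time: 44.68
ee_pos: [0.6092, 0.2771, 0.1692]
eef_rot: [0.708, 0.707, -0.0, -0.0]
ft_force: [0.9, -0.2, 0.9]
width: 0.087
grip_force: 0.0
top block [ 0.8  0.7 80.2 59.8 -0.3] ext [-39.4 -29.2  40.9  30.7]
top ring [ 0.1 -1.6 40.9 40.1  4.7] ext [-20.4 -22.1  21.4  19. ]
side block [-2.1  3.  81.8 66.5  0.5] ext [-43.  -30.5  38.9  36.1]
side ring [ -2.5   2.6  47.4  39.1 -64.7] ext [-24.2 -23.6  21.1  25.5]
t 44.77 pos [609.2 277.1 169.3] yaw 90.12 dp [ 0.0763 -0.1647  0.3285] rot [0.     0.     0.0003] w 87.2 grip 0.0
```

```bash
python3 -m pendant '[{"dp":[0.076,-0.168,0],"rotation":[0,0,0],"jaw":1},{"dp":[0.076,-0.168,0.2],"rotation":[0,0,0],"jaw":1},{"dp":[0.076,-0.168,0.4],"rotation":[0,0,0],"jaw":1},{"dp":[0.076,-0.168,0.4],"rotation":[0,0,0],"jaw":1}]' 15
python3 -c "
from h import *
go(584,288.5,22,90)"
```

```text
time: 45.28
ee_pos: [0.5827, 0.2874, 0.1071]
eef_rot: [0.705, 0.71, -0.002, -0.001]
ft_force: [0.6, -0.2, 1.5]
width: 0.087
grip_force: 0.0
t 45.27 pos [582.7 287.4 107.1] yaw 90.4 dp [0.0082 0.0109 0.5671] rot [-0.0006  0.0003  0.0011] w 87.0 grip 0.0
```

```bash
python3 -m pendant '[{"dp":[0.006,0.006,0.25],"rotation":[0,0,0],"jaw":1},{"dp":[0.006,0.006,0.45],"rotation":[0,0,0],"jaw":1},{"dp":[0.006,0.006,0.55],"rotation":[0,0,0],"jaw":1},{"dp":[0.006,0.006,0.567],"rotation":[0,0,0],"jaw":1},{"dp":[0.006,0.006,0.567],"rotation":[0,0,0],"jaw":1}]' 15
python3 -m pendant '[{"dp":[0,0,0],"rotation":[0,0,0],"jaw":0},{"dp":[0,0,0],"rotation":[0,0,0],"jaw":0},{"dp":[0,0,0],"rotation":[0,0,0],"jaw":0},{"dp":[0,0,0],"rotation":[0,0,0],"jaw":0},{"dp":[0,0,0],"rotation":[0,0,0],"jaw":0},{"dp":[0,0,0],"rotation":[0,0,0],"jaw":0},{"dp":[0,0,0],"rotation":[0,0,0],"jaw":0}]' 15
python3 -c "
from h import *
go(584,288.5,22,90)"
python3 -m pendant '[{"dp":[0,0,-0.2],"rotation":[0,0,0],"jaw":0},{"dp":[0,0,-0.6],"rotation":[0,0,0],"jaw":0},{"dp":[0,0,-1],"rotation":[0,0,0],"jaw":0},{"dp":[0,0,-1],"rotation":[0,0,0],"jaw":0}]'
python3 -c "
from h import *
go(559.8,-171.8,170,83.85)"
```

```text
time: 45.9
ee_pos: [0.5856, 0.2897, 0.0257]
eef_rot: [0.706, 0.709, 0.001, 0.0]
ft_force: [0.6, -0.1, -1.0]
width: 0.0867
grip_force: 0.0
time: 46.78
ee_pos: [0.5848, 0.2892, 0.0242]
eef_rot: [0.706, 0.708, -0.0, -0.0]
ft_force: [0.5, 1.2, -0.0]
width: 0.0412
grip_force: 14.8
t 46.77 pos [584.8 289.2  24.2] yaw 90.22 dp [-0.0048 -0.0055  0.0149] rot [-0.      0.      0.0006] w 41.2 grip 14.8
time: 47.28
ee_pos: [0.5871, 0.2909, 0.1801]
eef_rot: [0.706, 0.708, 0.004, 0.001]
ft_force: [-0.1, 0.4, -1.9]
width: 0.041
grip_force: 14.8
t 47.27 pos [587.1 290.9 180.1] yaw 90.21 dp [-3.084  -0.194   0.0535] rot [ 0.0013 -0.0007  0.0177] w 41.0 grip 14.8
```

```bash
python3 -m pendant '[{"dp":[-0.771,-0.0485,0],"rotation":[0,0,0],"jaw":0},{"dp":[-0.771,-0.0485,0],"rotation":[0,0,0],"jaw":0},{"dp":[-0.771,-0.0485,0],"rotation":[0,0,0],"jaw":0}]'
python3 -m pendant '[{"dp":[-0.771,-0.0485,0],"rotation":[0,0,0],"jaw":0},{"dp":[-0.771,-0.0485,0],"rotation":[0,0,0],"jaw":0},{"dp":[-0.771,-0.0485,0],"rotation":[0,0,0],"jaw":0}]'
python3 -m pendant '[{"dp":[-0.771,-0.0485,0],"rotation":[0,0,0],"jaw":0},{"dp":[-0.771,-0.0485,0],"rotation":[0,0,0],"jaw":0},{"dp":[-0.771,-0.0485,0],"rotation":[0,0,0],"jaw":0}]'
python3 -m pendant '[{"dp":[-0.771,-0.0485,0],"rotation":[0,0,0.0177],"jaw":0},{"dp":[-0.771,-0.0485,0],"rotation":[0,0,0.0177],"jaw":0},{"dp":[-0.771,-0.0485,0],"rotation":[0,0,0.0177],"jaw":0},{"dp":[-0.771,-0.0485,0.15],"rotation":[0,0,0.0177],"jaw":0},{"dp":[-0.771,-0.0485,0.3],"rotation":[0,0,0.0177],"jaw":0},{"dp":[-0.771,-0.0485,0.3],"rotation":[0,0,0.0177],"jaw":0}]'
python3 -c "
from h import *
go(559.8,-171.8,25,83.85)"
```

```text
time: 47.65
ee_pos: [0.5786, 0.1674, 0.1732]
eef_rot: [0.708, 0.706, -0.002, 0.001]
ft_force: [0.2, 1.1, -0.2]
width: 0.0413
grip_force: 14.8
time: 48.02
ee_pos: [0.5711, 0.053, 0.1734]
eef_rot: [0.708, 0.706, -0.001, 0.0]
ft_force: [0.1, 1.0, -0.4]
width: 0.0412
grip_force: 14.8
time: 48.4
ee_pos: [0.564, -0.0619, 0.1734]
eef_rot: [0.708, 0.706, -0.001, 0.0]
ft_force: [0.6, 0.6, -1.0]
width: 0.0414
grip_force: 14.8
time: 49.15
ee_pos: [0.557, -0.1708, 0.1274]
eef_rot: [0.743, 0.669, -0.001, -0.002]
ft_force: [0.5, -0.0, -0.8]
width: 0.0414
grip_force: 14.8
t 49.15 pos [ 557.  -170.8  127.4] yaw 84.01 dp [-0.0061  0.0217  0.6824] rot [-0.0006 -0.0003  0.0004] w 41.4 grip 14.8
```

```bash
python3 -m pendant '[{"dp":[-0.006,0.016,0.3],"rotation":[0,0,0],"jaw":0},{"dp":[-0.006,0.016,0.54],"rotation":[0,0,0],"jaw":0},{"dp":[-0.006,0.016,0.64],"rotation":[0,0,0],"jaw":0},{"dp":[-0.006,0.016,0.67],"rotation":[0,0,0],"jaw":0},{"dp":[-0.006,0.016,0.682],"rotation":[0,0,0],"jaw":0},{"dp":[-0.006,0.016,0.682],"rotation":[0,0,0],"jaw":0},{"dp":[-0.006,0.016,0.682],"rotation":[0,0,0],"jaw":0}]'
python3 -c "
from h import *
go(559.8,-171.8,25,83.85)"
python3 -m pendant '[{"dp":[0,0,0],"rotation":[0,0,0],"jaw":1},{"dp":[0,0,0],"rotation":[0,0,0],"jaw":1},{"dp":[0,0,0],"rotation":[0,0,0],"jaw":1},{"dp":[0,0,0],"rotation":[0,0,0],"jaw":1},{"dp":[0,0,-0.2],"rotation":[0,0,0],"jaw":1},{"dp":[0,0,-0.6],"rotation":[0,0,0],"jaw":1},{"dp":[0,0,-1],"rotation":[0,0,0],"jaw":1},{"dp":[0,0,-1],"rotation":[0,0,0],"jaw":1}]'
python3 -m pendant '[{"dp":[-1,-0.5,0],"rotation":[0,0,0],"jaw":1},{"dp":[-1,-0.5,0],"rotation":[0,0,0],"jaw":1},{"dp":[-1,-0.5,0],"rotation":[0,0,0],"jaw":1}]'
python3 -m pendant '[{"dp":[-1,-0.5,0],"rotation":[0,0,0],"jaw":1},{"dp":[-1,-0.5,0],"rotation":[0,0,0],"jaw":1},{"dp":[-1,-0.5,0],"rotation":[0,0,0],"jaw":1},{"dp":[-1,-0.5,0],"rotation":[0,0,0],"jaw":1}]'
python3 chk.py F 3; python3 q.py; python3 m.py | grep -n 'z 2\|z 1[0-9]\.'
```

```text
time: 50.02
ee_pos: [0.5604, -0.1748, 0.0279]
eef_rot: [0.744, 0.668, 0.0, 0.001]
ft_force: [0.1, 0.1, -0.2]
width: 0.0413
grip_force: 14.8
t 50.02 pos [ 560.4 -174.8   27.9] yaw 83.84 dp [ 0.0195 -0.006   0.0193] rot [ 0.0002  0.0001 -0.    ] w 41.3 grip 14.8
time: 51.02
ee_pos: [0.5626, -0.1752, 0.1825]
eef_rot: [0.744, 0.668, 0.002, 0.004]
ft_force: [0.2, -0.7, -0.8]
width: 0.0869
grip_force: 0.0
time: 51.4
ee_pos: [0.4669, -0.3182, 0.1763]
eef_rot: [0.745, 0.667, -0.001, -0.0]
ft_force: [-0.2, 0.4, 0.1]
width: 0.0873
grip_force: 0.0
time: 51.9
ee_pos: [0.3751, -0.4599, 0.176]
eef_rot: [0.746, 0.666, -0.001, -0.001]
ft_force: [0.5, 0.6, 0.4]
width: 0.0872
grip_force: 0.0
t 51.9 pos [ 375.1 -459.9  176. ] yaw 83.48 dp [5.1161 0.8212 0.3689] rot [-0.0003  0.0001 -0.0181] w 87.2 grip 0.0
world [652.1 -30.3 178.6  32.3  83.7] board-frame [75.9 -1.2] ang 89.9
world [ 569.7 -104.8   99.9   31.8   -6.8] board-frame [  1.9 -84.1] ang -0.6
world [ 562.  -175.    38.3   37.2  -46.7] board-frame [   1.8 -154.7] ang -40.6
world [646.3 -25.7 181.1  34.   83.8] board-frame [72.5  1.8] ang 90.0

[... 444 characters left out ...]
98 z 24.2 rect [ 576.9 -284.9   60.5   59.6  -20.5] mean [ 577.2 -285.6] [175. 169. 154.]
11:[286. 234.] n 451 z 29.3 rect [397.1 -88.5 198.7  83.6  88.7] mean [391.8 -60.3] [158. 133. 104.]
12:[233. 236.] n 258 z 14.9 rect [387.7 105.6 149.9  51.3 -83.2] mean [391.7  98. ] [122.  79.  60.]m.py:10: RuntimeWarning: Mean of empty slice.
  v,u=np.nonzero(t); col=c["image"][t].mean(0).round()
  ret = um.true_divide(
  return _methods._mean(a, axis=axis, dtype=dtype,
  ret = ret.dtype.type(ret / rcount)
m.py:11: RuntimeWarning: Mean of empty slice.
  print(ce[i].round(),"n",t.sum(),"z",(z*1000).round(1),"rect",rect(rays(c,np.c_[u,v],np.median(H[t]))),"mean",(P[t][:,:2].mean(0)*1000).round(1),col)
```

View pics/Ftop.png

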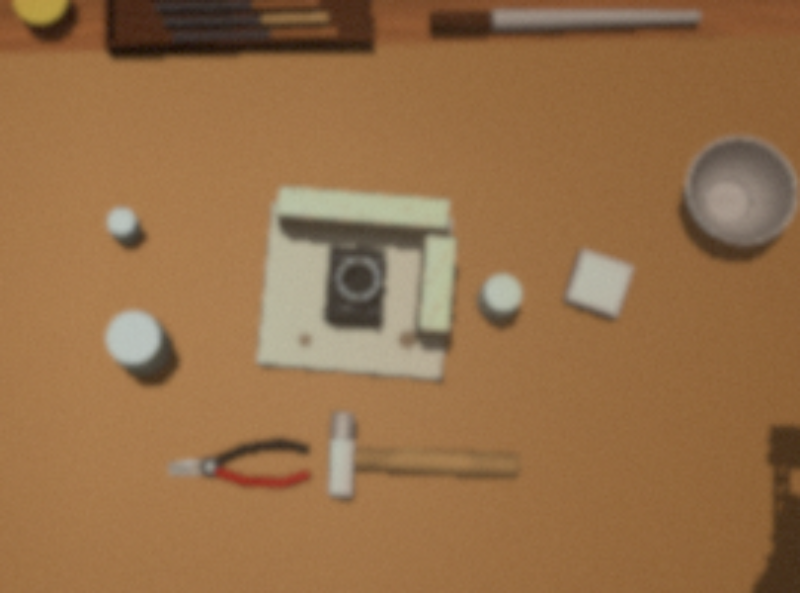

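View pics/Fside.png

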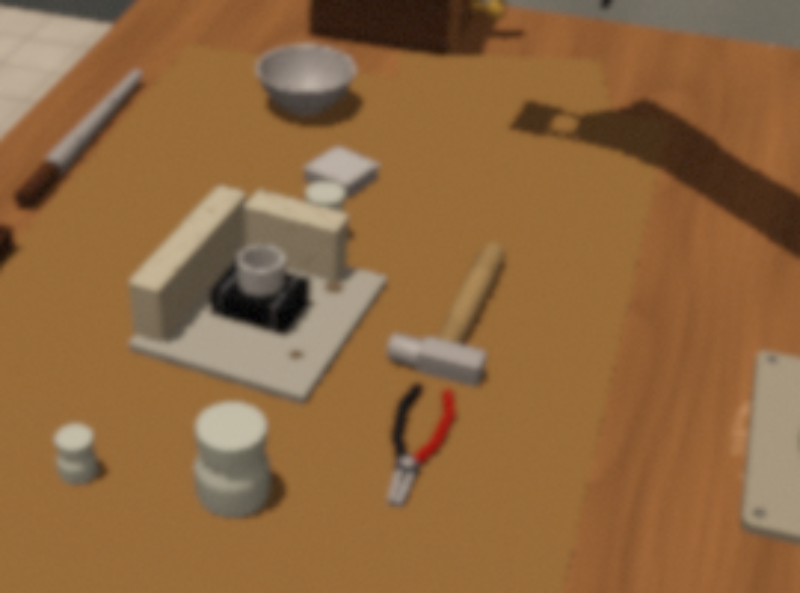

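Both views show the hearth as asked. The long brick is at the back edge (365,207), the short brick at the right edge (437,283), and the ring is on the block at (358,280). The jar is at (501,295), about 32 mm clear of the board, and the bystanders have not moved. Handing in.

```bash
python3 -c "
from bench import r
print(r.close_job())"
```

```text
the job is handed in; nothing more can be done
None
```

I built the soldering hearth as asked and handed it in at about 52 s; in the last camera check every piece was within about 2–3 mm of its target, though mid-job I had to slide the charcoal and ring back about 8 mm after the gripper nudged them.

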